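# Index the press dial and load a connector hood

## Task

On the bench press, turn the dial until its one empty nest stands squarely opposite the arrow pointer of the loading station, and only then lay the loose connector hood in that nest: fully down, open side up, cable outlet pointing outwards over the rim like the others. Leave the dial at rest there, with the three loaded hoods still seated in their nests, and don't disturb the other things on the bench.

Things in the scene. Friction and masses are not known exactly. Their poses are not given: they have to be found in the camera images.
- machine: Fixed grey bench press: C-frame on a bed plate 300 (x) x 500 (y) x 20 mm, carrying the round dial. Origin: on the dial's upright axis at table level. Its -x axis points from the dial axis to the loading station, its +y axis to the press column (100 mm wide, 195 to 285 mm along +y, 380 mm high). The bed reaches from 160 mm along -y to 340 mm along +y.
- ram (a point): Centre of the underside of the press's punch, fixed, 180 mm above the table, 105 mm from the dial axis towards the column. The punch is 34 x 58 mm; over it the head, 84 mm wide (x) from 65 to 285 mm along the machine's +y, hangs 280 to 370 mm high, with an air cylinder of 68 mm diameter on top up to 480 mm. Keep hand and arm clear of it.
- load_point (a point): The loading station, fixed on the machine: where the centre of a nest's seat lies when that nest stands squarely opposite the pointer; 105 mm from the dial axis, 71 mm above the table. The pointer is a black arrow plate 57 mm wide, fixed on the bed just outside the dial's rim (165 to 222 mm from the axis, top 65 mm high), its tip aimed at the dial axis.
- dial: Hand-turned aluminium dial, 320 mm diameter, 12 mm thick. Origin: on its upright axis at its underside, 45 mm above the table; its +x axis points through the empty nest. Turns either way without end stops or detents and stays where it is left (plain friction, about 5 N at a handle, somewhat more when fast). A hub of 84 mm diameter in its middle reaches 77 mm above the table.
- handle_1 (a point): Handle on the dial, 45 degrees counter-clockwise of the empty nest: upright round black plastic knob, fixed to the dial, 24 mm diameter, 135 mm from the dial axis; full width from 75 to 117 mm above the table, top at 125 mm. This point is on its axis, 97 mm above the table. Free room of 45 mm or more all round.
- handle_2 (a point): Handle on the dial, 135 degrees counter-clockwise of the empty nest: upright round black plastic knob, fixed to the dial, 24 mm diameter, 135 mm from the dial axis; full width from 75 to 117 mm above the table, top at 125 mm. This point is on its axis, 97 mm above the table. Free room of 45 mm or more all round.
- handle_3 (a point): Handle on the dial, 225 degrees counter-clockwise of the empty nest: upright round black plastic knob, fixed to the dial, 24 mm diameter, 135 mm from the dial axis; full width from 75 to 117 mm above the table, top at 125 mm. This point is on its axis, 97 mm above the table. Free room of 45 mm or more all round.
- handle_4 (a point): Handle on the dial, 315 degrees counter-clockwise of the empty nest: upright round black plastic knob, fixed to the dial, 24 mm diameter, 135 mm from the dial axis; full width from 75 to 117 mm above the table, top at 125 mm. This point is on its axis, 97 mm above the table. Free room of 45 mm or more all round.
- empty_nest (a point): Centre of the empty nest's flat seat on the dial, 105 mm from the axis, 71 mm above the table; +x outwards along the radius. All nests are alike: side cheeks 10 mm high, inner end stop 13 mm, outer 8 mm, all leaning outwards as a lead-in; at the bottom some 2 mm of play beside a hood's body and 3 mm at each end. A seated hood's origin lies here, its +x (outlet) outwards.
- hood: The loose hood to load, standing on the bench right of the press: die-cast bare aluminium shell 76 mm long (x), 42 wide (y), 54 high, open at the top, walls 5 mm, with a round cable outlet (26 mm diameter, 18 mm long, centred 31 mm up) sticking out of its +x end; about 0.18 kg. Origin: centre of the underside of the 76 x 42 body (outlet not counted), z up.
- hood_outlet (a point): Centre of the outer face of the loose hood's cable outlet: 56 mm along the hood's +x from its origin, 31 mm up.
- nest_a (a point): Centre of the seat of loaded nest a on the dial, 90 degrees counter-clockwise of the empty one, 105 mm from the axis, 71 mm above the table.
- loaded_a: A hood already loaded in nest a, loose but held by the nest's cheeks, outlet outwards; same shape and origin as the loose hood; its top is 125 mm above the table.
- nest_b (a point): Centre of the seat of loaded nest b on the dial, 180 degrees counter-clockwise of the empty one, 105 mm from the axis, 71 mm above the table.
- loaded_b: A hood already loaded in nest b, loose but held by the nest's cheeks, outlet outwards; same shape and origin as the loose hood; its top is 125 mm above the table.
- nest_c (a point): Centre of the seat of loaded nest c on the dial, 270 degrees counter-clockwise of the empty one, 105 mm from the axis, 71 mm above the table.
- loaded_c: A hood already loaded in nest c, loose but held by the nest's cheeks, outlet outwards; same shape and origin as the loose hood; its top is 125 mm above the table.
- spray_can: Bystander: upright spray can, 65 mm diameter, 190 mm high, origin at the centre of its base.
- parts_bin: Bystander: open grey plastic parts bin 140 x 100 x 60 mm, origin at the centre of its underside.
- screwdriver: Bystander: screwdriver about 200 mm long lying on the bench to the right of the loose hood.
Things that resemble listed ones, but are neither listed nor needed, are in the scene too. What is shaped like the hood but red is not meant.

How it is judged:
By the outcome, as a careful person would: the job done as asked, in the order asked, and still so for the second after the job is handed in, with the robot touching nothing.
It also fails if it takes over 67 s, if anything falls off the work surface, if the arm or the gripper's body presses on something with over 40 N, if the wrist force passes 120 N, or if a joint passes its speed limit or range.

## Robot

A 7-joint arm with a two-finger parallel gripper is mounted at the origin on the work surface. World frame = base frame: x ahead of the robot, y to its left, z up, the work surface at z = 0. Lengths are in m, angles in rad, forces in N, time in s.
With the tool pointing down it reaches from about 0.425 to 0.875 m from the base axis. Payload 8.4 kg.
Tool frame: the origin (TCP) lies on the centre line of the jaws, within the pads' length; the fingertips stand ctrl.tip_extent ahead of it and the grasp point (between the pads) lies 11 mm behind it (ctrl.tip_extent is the distance from the TCP to the fingertips, in m); z points along the fingers, y is the direction in which the jaws open and shut (so a half turn about z gives the same grasp; the last joint's range is limited). The gripper opens to 87 mm and grips with 3 to 60 N. Pads are 19 mm wide; open, the fingers measure 117 mm over their backs; the gripper's body (75 mm by 190 mm) begins 51 mm behind the grasp point.
Start: joints at [1.243, 0.333, 0.04, 1.465, -0.013, 1.343, -0.059], TCP at [0.147, -0.633, 0.231] pointing down, gripper open.
Joint ranges: [-2.58, 2.58], [-0.38, 2.09], [-1.3, 1.39], [0.25, 2.4], [-1.5, 4.64], [0.08, 2.09], [-2.65, 2.65]. Speed limits (rad/s): [2.22, 2.22, 2.79, 2.79, 3.14, 3.14, 3.14].

## Interface

Orientations are given as [roll, pitch, yaw] about the fixed x, y, z axes, in that order (R = Rz(yaw) Ry(pitch) Rx(roll)).
In Python, from station import ctrl gives the robot as it stands.
- The arm moves only by the tool play_rows, never from a script. Its argument "moves" is a list that holds one entry, the list of rows, each a list of 7 numbers: the turn, a rotation vector about the tool's x, y, z in degrees, then the shift along the tool's x, y, z in mm, then the opening, from -1 (shut) to 1 (fully open), so that 0 is half open. In form: [[[wx, wy, wz, x, y, z, gripper], ...]]. A call has exactly 8 rows; each row shifts and turns the pose as measured when the row begins, along the tool's axes as they then stand; what a row does not reach is not made up. A row lasts 1/8 s, in which the tool goes at most 62.5 mm and 10.7 degrees, less where a joint would pass 70% of its speed; a pose out of reach is approached as far as the arm can. A call with a gripper value outside its range is refused whole. The fingers move at their own pace and stop on an object; the grip force is fixed at half the most. Time passes only in rows, so rows that do not move let the fingers close, or fill a call up. It gives the time, the measured TCP pose, the force and the opening at its end, in the units of the state.
- ctrl.sense(): the state, without advancing time (a new reading comes with each control period).
- ctrl.capture(name): name is "scene" or "top"; returns (picture, depth): 420x560x3 uint8, blue, green, red; 420x560 float32, m along the optical axis (not along the pixel's ray), 0 where there is no reading.
- ctrl.camera_info(name): a dict with "fx", "fy", "cx", "cy" (pixels), "dist" ([k1, k2, p1, p2, k3] as OpenCV has them; the pictures are not rectified), "T" (4x4, takes a point from camera to world coordinates). Camera axes: x right, y down, z forward; pixel columns grow to the right and rows downward; lengths in m; the calibration is good to about 2 mm. A picture is of the moment at which its call begins. camera_info takes no time and is no camera call.
- ctrl.job_done(): hands the job in, once; it reports no verdict.
Trained networks look in the newest picture that a camera, given by its name, has taken for a name from the list of things; names that differ only in an ending like _2 or _b are one class to them, and where a whole thing is asked for, a point or a joint stands for the part that bears it (a point fixed in the world has none). Each returns a list of dicts, best first, with "conf" (0 to 1); they miss things now and then, are a little off and sometimes report something else, mostly with a low value. They report only what shows in the picture. A call takes as long as a camera call. They do not tell look-alikes from the thing itself.
- ctrl.boxes_of(camera, query): "box" ([centre column, centre row, width, height] in pixels, round what is visible of it).
- ctrl.silhouettes(camera, query): "region" (420x560 bool, what is visible of it) and "box" ([centre column, centre row, width, height] in pixels, round what is visible of it).
The state is a dict: "time_s": time; "joint_positions": joint angles; "joint_vel": joint speeds; "joint_efforts": joint torques, N m; "tcp_pos": TCP position; "tool_rot": TCP orientation; "ft_force": force on the tool from outside, world axes, zero at the start; "moment": the same for the moment, N m; "opening": opening from 0.0 (shut) to 1.0 (fully open).
Only numpy, scipy, OpenCV 4.12 (cv2) and the standard library are available. Lean on these libraries where they do the work, as an engineer would, in place of code of your own. Each camera call takes 0.05 s, during which the arm holds its last target.

## Working session

There is one attempt and no reset: what is moved stays moved. The work goes in short steps, Python scripts to look and compute and a tool call to move; the robot and the scene stay as the last step left them, time stands still between calls to the robot, and variables do not carry over. Pictures are saved under pics/ and viewed, and the job is handed in when it is done.

Besides the shell and the picture viewer there is one more tool, called as a command line: name --argument value ..., lists and objects as JSON in quotes. play_rows: Moves the arm, as the interface text tells. Its arguments: {"type":"object","properties":{"moves":{"type":"array","items":{"type":"array","items":{"type":"array","items":{"type":"number"}}}}},"required":["moves"]}

```bash
ls; mkdir -p pics
python3 - <<'E'
from station import ctrl
import cv2,numpy as np
print(ctrl.sense(), ctrl.tip_extent)
for n in("scene","top"):
    im,d=ctrl.capture(n); cv2.imwrite(f"pics/{n}0.png",im); np.save(f"pics/{n}0.npy",d)
    print(n,ctrl.camera_info(n))
E
```

```text
pics
{'time_s': 0.0, 'joint_positions': array([ 1.24279561,  0.33390861,  0.03984139,  1.46628813, -0.01340546,
        1.34330435, -0.05851419]), 'joint_vel': array([-0.0005418 ,  0.0009562 ,  0.0001394 , -0.00133782,  0.00124023,
       -0.00101875, -0.00046095]), 'joint_efforts': array([-1.08887842e-03, -6.56359220e+01,  1.33439004e+00, -4.03813469e+01,
       -5.99084306e-02,  4.46282874e-02,  1.59945048e-04]), 'tcp_pos': array([ 0.14731276, -0.63260627,  0.22965205]), 'tool_rot': array([-3.13995261e+00,  9.54700632e-05,  2.28798550e-01]), 'ft_force': array([-0.49520831,  0.05527242,  0.36823335]), 'moment': array([ 0.02608475, -0.043108  ,  0.01534108]), 'opening': 0.9983083841717693} 0.008
scene {'fx': 384.78582611954477, 'fy': 384.78582611954477, 'cx': 278.0424078736827, 'cy': 212.6610037782361, 'dist': array([-0.02165121,  0.        ,  0.        ,  0.        ,  0.        ]), 'T': array([[ 0.81786252,  0.49557603, -0.29241288,  0.92984358],
       [ 0.5754048 , -0.70719584,  0.41083252, -0.49590547],
       [-0.00319442, -0.5042603 , -0.8635458 ,  1.21210471],
       [ 0.        ,  0.        ,  0.        ,  1.        ]])}
top {'fx': 428.4280266286287, 'fy': 428.4280266286287, 'cx': 277.17378775424237, 'cy': 200.03380564195413, 'dist': array([0.00879834, 0.        , 0.        , 0.        , 0.        ]), 'T': array([[ 0.02141658, -0.98219191,  0.18665577,  0.29514663],
       [-0.99960536, -0.02443123, -0.01386529,  0.03164435],
       [ 0.01817861, -0.18628516, -0.98232753,  1.55814082],
       [ 0.        ,  0.        ,  0.        ,  1.        ]])}
```

View pics/scene0.png

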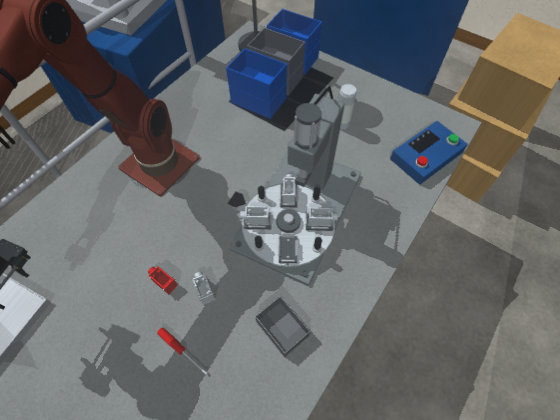

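View pics/top0.png

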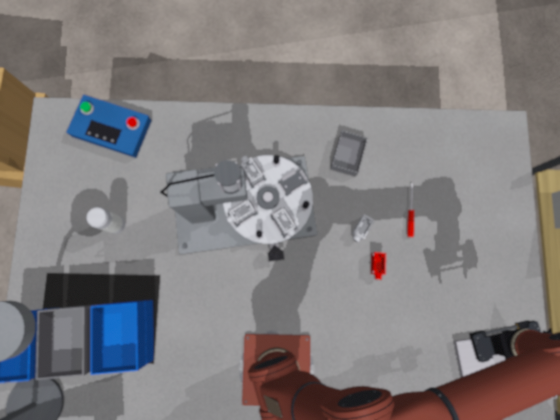

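Run:
```python
import cv2
a=cv2.imread("pics/scene0.png")[160:300,130:350]; b=cv2.imread("pics/top0.png")[140:280,160:400]
cv2.imwrite("pics/c1.png",cv2.resize(a,None,fx=3.5,fy=3.5,interpolation=cv2.INTER_CUBIC))
cv2.imwrite("pics/c2.png",cv2.resize(b,None,fx=3.3,fy=3.3,interpolation=cv2.INTER_CUBIC))
```

```text
(no output)
```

View pics/c1.png

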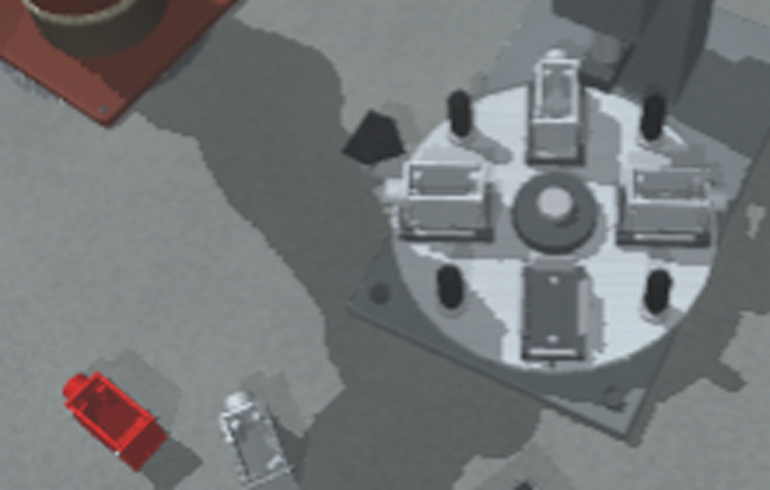

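View pics/c2.png

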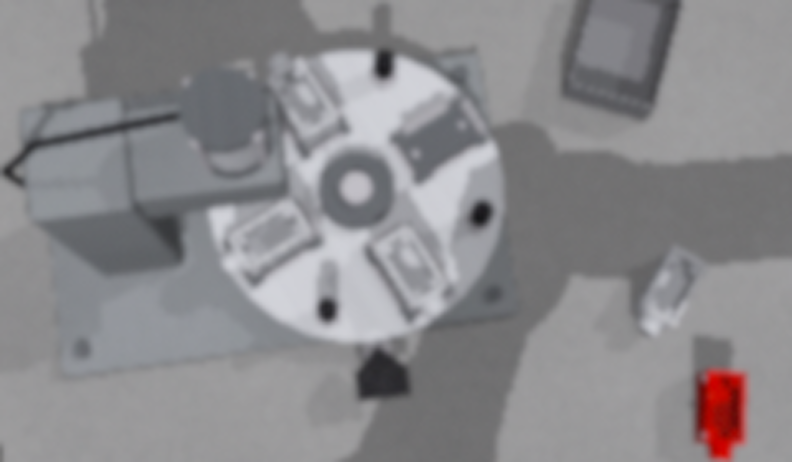

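```bash
cat > h.py <<'E'
import numpy as np,cv2
from station import ctrl
def info(n):
    c=ctrl.camera_info(n); K=np.array([[c['fx'],0,c['cx']],[0,c['fy'],c['cy']],[0,0,1]]); return K,np.array(c['dist']),np.array(c['T'])
def cloud(n,d):
    K,D,T=info(n); h,w=d.shape
    uv=np.stack(np.meshgrid(np.arange(w),np.arange(h)),-1).reshape(-1,1,2).astype(np.float64)
    r=cv2.undistortPoints(uv,K,D).reshape(-1,2)
    P=np.c_[r,np.ones(len(r))]*d.reshape(-1,1)
    W=P@T[:3,:3].T+T[:3,3]; W[d.reshape(-1)==0]=np.nan
    return W.reshape(h,w,3)
def atz(n,uv,z):
    K,D,T=info(n); r=cv2.undistortPoints(np.array(uv,float).reshape(-1,1,2),K,D).reshape(-1,2)
    v=np.c_[r,np.ones(len(r))]@T[:3,:3].T; s=(z-T[2,3])/v[:,2]
    return T[:3,3]+v*s[:,None]
def proj(n,P):
    K,D,T=info(n); P=np.atleast_2d(P).astype(float); R=T[:3,:3].T
    return cv2.projectPoints(P.reshape(-1,1,3),cv2.Rodrigues(R)[0],-R@T[:3,3],K,D)[0].reshape(-1,2)
E
python3 - <<'E'
from h import *
ims={n:cv2.imread(f"pics/{n}0.png") for n in("scene","top")}
out=[]
for n in("scene","top"):
    W=cloud(n,np.load(f"pics/{n}0.npy")); im=ims[n]
    x,y,z=W[...,0],W[...,1],W[...,2]
    # table check
    for b in [(0.3,0.4,-0.4,-0.3)]:
        m=(x>.2)&(x<.5)&(y>-.6)&(y<-.25)&(z<.02); print(n,"table z",np.median(z[m]),z[m].std())
    # dial top z
    m=(x>.3)&(x<.8)&(y>-.3)&(y<.3)&(abs(z-.057)<.006); print(m.sum(),x[m].min(),x[m].max(),y[m].min(),y[m].max(),np.median(z[m]))
    hub=(x>.4)&(x<.8)&(y>-.2)&(y<.2)&(abs(z-.077)<.004); 
    # ortho map, 1.5mm
    S=700; o=np.zeros((S,S,3),np.uint8)
    m=np.isfinite(z)&(x>.2)&(x<.9)&(y>-.5)&(y<.2)
    r=((.9-x[m])*1000).astype(int); c=((.2-y[m])*1000).astype(int)
    order=np.argsort(z[m])
    for rr,cc,col in zip(r[order],c[order],im[m][order]): o[max(rr-1,0):rr+2,max(cc-1,0):cc+2]=col
    cv2.imwrite(f"pics/o_{n}.png",cv2.resize(o,(600,600)))
for n in("scene","top"):
    for q in("hood","dial","handle_1","empty_nest","machine","loaded_a","screwdriver","parts_bin"):
        print(n,q,[(np.round(b['box']).tolist(),round(b['conf'],2)) for b in ctrl.boxes_of(n,q)])
E
```

```text
scene table z -0.0005572901162523847 0.0028982494487058592
3263 0.3648833089434118 0.7978984727320053 -0.2996340717073386 0.29652858062810944 0.05659812345203474
top table z 0.0005188654379502111 0.0038116826146024825
2870 0.36755378471097444 0.7985020478512357 -0.29953526867358865 0.29426909931159856 0.05751687885906431
scene hood [([205.0, 285.0, 24.0, 31.0], 0.8), ([290.0, 186.0, 20.0, 25.0], 0.74), ([163.0, 278.0, 29.0, 23.0], 0.67)]
scene dial [([288.0, 225.0, 95.0, 76.0], 0.59)]
scene handle_1 [([288.0, 227.0, 95.0, 83.0], 0.71)]
scene empty_nest [([288.0, 226.0, 93.0, 82.0], 0.86)]
scene machine [([293.0, 185.0, 131.0, 197.0], 0.9)]
scene loaded_a [([254.0, 215.0, 32.0, 15.0], 0.9), ([287.0, 186.0, 15.0, 25.0], 0.88), ([324.0, 216.0, 28.0, 19.0], 0.71)]
scene screwdriver [([183.0, 351.0, 46.0, 47.0], 0.83), ([289.0, 188.0, 15.0, 29.0], 0.46)]
scene parts_bin [([283.0, 329.0, 58.0, 58.0], 0.95)]
top hood [([364.0, 230.0, 25.0, 29.0], 0.74), ([377.0, 267.0, 16.0, 26.0], 0.55)]
top dial [([269.0, 200.0, 85.0, 88.0], 0.68)]
top handle_1 [([269.0, 201.0, 90.0, 88.0], 0.9)]
top empty_nest [([267.0, 199.0, 91.0, 90.0], 0.56)]
top machine [([240.0, 210.0, 159.0, 104.0], 0.8)]
top loaded_a [([241.0, 213.0, 28.0, 21.0], 0.74), ([285.0, 224.0, 22.0, 27.0], 0.53), ([351.0, 152.0, 39.0, 49.0], 0.39)]
top screwdriver [([267.0, 200.0, 87.0, 92.0], 0.65), ([412.0, 223.0, 8.0, 27.0], 0.57)]
top parts_bin [([349.0, 153.0, 36.0, 46.0], 0.69), ([109.0, 219.0, 36.0, 28.0], 0.58), ([239.0, 209.0, 160.0, 108.0], 0.35), ([267.0, 202.0, 89.0, 88.0], 0.27)]
```

View pics/o_scene.png

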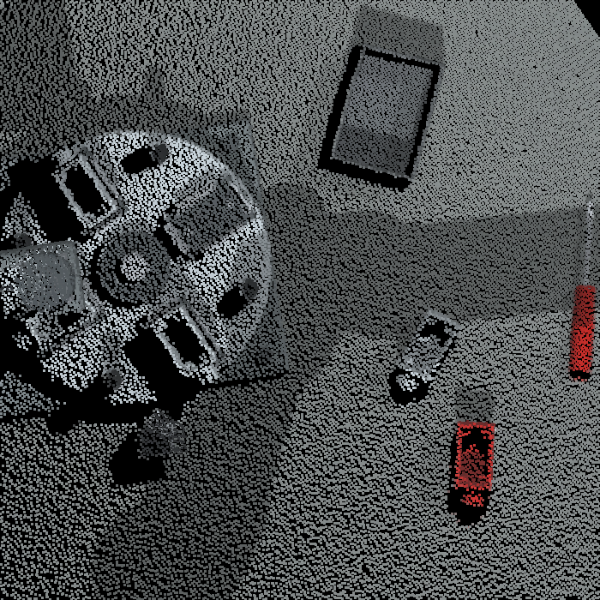

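View pics/o_top.png

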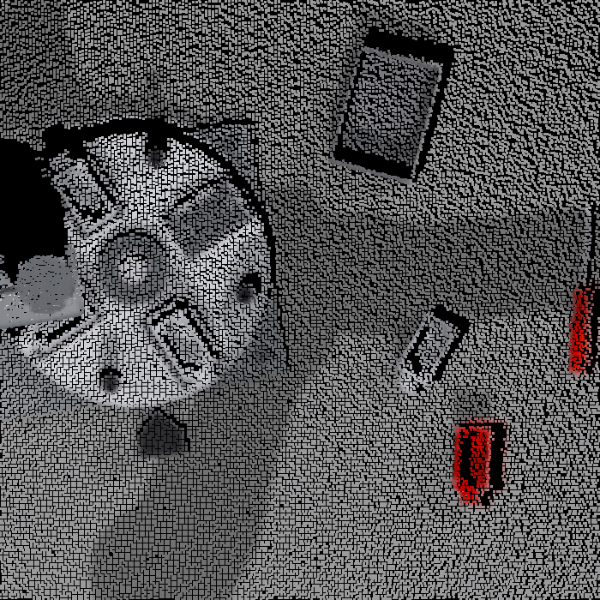

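```bash
cat > fit.py <<'E'
from h import *
from scipy.optimize import minimize
def seg(a,b,n): t=np.linspace(0,1,n)[:,None]; return np.array(a)*(1-t)+np.array(b)*t
def rect(x0,x1,y0,y1,z,n=30):
    c=[(x0,y0,z),(x1,y0,z),(x1,y1,z),(x0,y1,z)]; return np.vstack([seg(c[i],c[(i+1)%4],n) for i in range(4)])
def circ(r,z,n=120,cx=0,cy=0): t=np.linspace(0,2*np.pi,n,endpoint=False); return np.c_[cx+r*np.cos(t),cy+r*np.sin(t),0*t+z]
def tf(P,x,y,a): c,s=np.cos(a),np.sin(a); return np.c_[x+c*P[:,0]-s*P[:,1],y+s*P[:,0]+c*P[:,1],P[:,2]]
def grad(im,s=0.8):
    g=cv2.GaussianBlur(cv2.cvtColor(im,cv2.COLOR_BGR2GRAY).astype(np.float32),(0,0),s)
    m=np.hypot(cv2.Sobel(g,cv2.CV_32F,1,0),cv2.Sobel(g,cv2.CV_32F,0,1)); return np.minimum(m,120)
def samp(G,uv): return cv2.remap(G,uv[None,:,0].astype(np.float32),uv[None,:,1].astype(np.float32),cv2.INTER_LINEAR)[0]
hoodtop=np.vstack([rect(-.038,.038,-.021,.021,.054),rect(-.033,.033,-.016,.016,.054)])
hoodfull=np.vstack([hoodtop])
E
python3 - <<'E'
from fit import *
for n in("scene","top"):
    G=grad(cv2.imread(f"pics/{n}0.png"))
    # dial centre: circle r=.16 z=.057 and hub
    P=np.vstack([circ(.16,.057),circ(.042,.077,60)])
    f=lambda p:-samp(G,proj(n,P+[p[0],p[1],0])).mean()
    best=min(((f((x,y)),x,y) for x in np.arange(.56,.62,.003) for y in np.arange(.02,.08,.003)))
    r=minimize(f,best[1:],method='Nelder-Mead',options=dict(initial_simplex=np.array(best[1:])+[[0,0],[.003,0],[0,.003]]))
    cx,cy=r.x; print(n,'dial',r.x,r.fun)
    # machine yaw: bed right portion, y from -.16 .. -.0
    B=np.vstack([seg((-.15,-.16,.02),(.15,-.16,.02),60),seg((-.15,-.16,.02),(-.15,.0,.02),30),seg((.15,-.16,.02),(.15,-.05,.02),25),seg((-.15,-.16,.0),(.15,-.16,.0),60)])
    if n=='top': B=np.vstack([B,seg((-.15,0,.02),(-.15,.34,.02),60)])
    ys=np.radians(np.arange(-5,20,.25)); v=[samp(G,proj(n,tf(B,cx,cy,a))).mean() for a in ys]
    i=np.argsort(v)[::-1][:4]; print(' yaw',np.degrees(ys[i]),np.array(v)[i])
    # dial angle: nests hood tops at 90,180,270 + handles + empty nest outline
    H=hoodtop+[.105,0,.071]
    D=np.vstack([tf(H,0,0,k*np.pi/2) for k in(1,2,3)]+[circ(.012,.117,24,.135*np.cos(a),.135*np.sin(a)) for a in np.radians([45,135,225,315])])
    ys=np.radians(np.arange(-180,180,.5)); v=[samp(G,proj(n,tf(D,cx,cy,a))).mean() for a in ys]
    i=np.argsort(v)[::-1][:6]; print(' dial',np.degrees(ys[i]),np.array(v)[i])
    f=lambda p:-samp(G,proj(n,tf(hoodtop,*p))).mean()
    best=min(((f((x,y,a)),x,y,a) for x in np.arange(.46,.53,.004) for y in np.arange(-.34,-.27,.004) for a in np.radians(np.arange(110,180,4))))
    r=minimize(f,best[1:],method='Nelder-Mead',options=dict(initial_simplex=np.array(best[1:])+[[0,0,0],[.003,0,0],[0,.003,0],[0,0,.05]]))
    print(' hood',r.x[:2],np.degrees(r.x[2]),r.fun)
E
```

```text
scene dial [0.58960278 0.0406185 ] -99.12598419189453
 yaw [7.5  7.25 7.75 7.  ] [41.637554 41.56512  41.41646  41.302433]
 dial [-57.  -57.5 -56.5 -56.  -55.5 -55. ] [91.76239  91.7329   91.649254 91.61467  91.18721  90.858536]Traceback (most recent call last):
  File "<stdin>", line 21, in <module>
  File "<stdin>", line 21, in <genexpr>
  File "<stdin>", line 20, in <lambda>
  File "h.py", line 17, in proj
    K,D,T=info(n); P=np.atleast_2d(P).astype(float); R=T[:3,:3].T
          ~~~~^^^
  File "h.py", line 4, in info
    c=ctrl.camera_info(n); K=np.array([[c['fx'],0,c['cx']],[0,c['fy'],c['cy']],[0,0,1]]); return K,np.array(c['dist']),np.array(c['T'])
ValueError: time passes only in moves, steps and waits
```

```bash
python3 - <<'E'
s=open('h.py').read()
s=s.replace("def info(n):\n    c=ctrl","import functools\n@functools.lru_cache(None)\ndef info(n):\n    c=ctrl"); open('h.py','w').write(s)
E
cat > est.py <<'E'
from fit import *
def est(n,im,what=('dial','yaw','ang','hood'),c=None,angr=(-180,180),ov=None,h0=(.46,.53,-.34,-.27,110,180)):
    G=grad(im); out={}
    P=np.vstack([circ(.16,.057),circ(.042,.077,60)])
    if 'dial' in what:
        f=lambda p:-samp(G,proj(n,P+[p[0],p[1],0])).mean()
        best=min(((f((x,y)),x,y) for x in np.arange(.57,.61,.003) for y in np.arange(.02,.07,.003)))
        r=minimize(f,best[1:],method='Nelder-Mead',options=dict(initial_simplex=np.array(best[1:])+[[0,0],[.003,0],[0,.003]]))
        c=r.x; out['dial']=c
    cx,cy=c
    if 'yaw' in what:
        B=np.vstack([seg((-.15,-.16,.02),(.15,-.16,.02),60),seg((-.15,-.16,.02),(-.15,.0,.02),30),seg((.15,-.16,.02),(.15,-.05,.02),25),seg((-.15,-.16,.0),(.15,-.16,.0),60)])
        if n=='top': B=np.vstack([B,seg((-.15,0,.02),(-.15,.34,.02),60)])
        f=lambda p:-samp(G,proj(n,tf(B,*p))).mean()
        r=minimize(f,(cx,cy,np.radians(7.5)),method='Nelder-Mead',options=dict(initial_simplex=np.array([cx,cy,.13])+[[0,0,0],[.004,0,0],[0,.004,0],[0,0,.05]]))
        out['bed']=(r.x[:2],np.degrees(r.x[2]),r.fun)
        ys=np.radians(np.arange(-5,20,.25)); v=[samp(G,proj(n,tf(B,cx,cy,a))).mean() for a in ys]; out['yaw']=np.degrees(ys[np.argmax(v)])
    if 'ang' in what:
        H=hoodtop+[.105,0,.071]
        D=np.vstack([tf(H,0,0,k*np.pi/2) for k in(1,2,3)]+[circ(.012,.117,24,.135*np.cos(a),.135*np.sin(a)) for a in np.radians([45,135,225,315])])
        ys=np.radians(np.arange(*angr,.5)); v=[samp(G,proj(n,tf(D,cx,cy,a))).mean() for a in ys]
        i=np.argsort(v)[::-1][:4]; out['ang']=(np.degrees(ys[i]),np.array(v)[i])
    if 'hood' in what:
        f=lambda p:-samp(G,proj(n,tf(hoodtop,*p))).mean()
        best=min(((f((x,y,a)),x,y,a) for x in np.arange(h0[0],h0[1],.004) for y in np.arange(h0[2],h0[3],.004) for a in np.radians(np.arange(h0[4],h0[5],4))))
        r=minimize(f,best[1:],method='Nelder-Mead',options=dict(initial_simplex=np.array(best[1:])+[[0,0,0],[.003,0,0],[0,.003,0],[0,0,.05]]))
        out['hood']=(r.x[:2],np.degrees(r.x[2]),r.fun)
    return out
E
python3 - <<'E'
from est import *
for n in("scene","top"):
    o=est(n,cv2.imread(f"pics/{n}0.png"))
    for k in o: print(n,k,o[k])
E
```

```text
scene dial [0.58933469 0.04073472]
scene bed (array([0.58389755, 0.04269601]), np.float64(9.332017875111495), np.float64(-47.63420867919922))
scene yaw 7.499999999999999
scene ang (array([-57.5, -57. , -56.5, -56. ]), array([91.83839, 91.82294, 91.51834, 91.35401], dtype=float32))
scene hood (array([ 0.4875517 , -0.29590421]), np.float64(155.72213346973857), np.float64(-73.9155502319336))
top dial [0.58621569 0.04465644]
top bed (array([0.58171054, 0.04136121]), np.float64(9.397685401410895), np.float64(-50.58641052246094))
top yaw 11.0
top ang (array([114.5, 115. , 115.5, 114. ]), array([74.73061, 74.69494, 74.37372, 74.37096], dtype=float32))
top hood (array([ 0.48013187, -0.28592694]), np.float64(144.03874147666946), np.float64(-74.09090423583984))
```

```bash
cat > ov.py <<'E'
from fit import *
def overlay(n,im,sets,crop,s,out):
    x0,y0,x1,y1=crop; b=cv2.resize(im[y0:y1,x0:x1],None,fx=s,fy=s,interpolation=cv2.INTER_CUBIC)
    for P,col in sets:
        for u,v in (proj(n,P)-[x0,y0]+.5)*s-.5: cv2.circle(b,(int(round(u)),int(round(v))),0,col,-1)
    cv2.imwrite(out,b); return b
E
python3 - <<'E'
from ov import *
A={}
for n,crop in(("scene",(220,150,360,290)),("top",(170,140,320,290))):
    im=cv2.imread(f"pics/{n}0.png")
    cx,cy=.5875,.0425; yaw=np.radians(9.2); da=np.radians(-57)
    B=rect(-.15,.15,-.16,.34,.02,100); ptr=np.array([[-.165,0,.065]]); 
    pw=np.vstack([rect(-.222,-.165,-.0285,.0285,.065,30),seg((-.25,0,.065),(0,0,.065),60)])
    H=hoodtop+[.105,0,.071]
    D=np.vstack([tf(H,0,0,k*np.pi/2) for k in(1,2,3)]+[circ(.012,.117,24,.135*np.cos(a),.135*np.sin(a)) for a in np.radians([45,135,225,315])])
    A[n]=overlay(n,im,[(tf(B,cx,cy,yaw),(0,0,255)),(tf(pw,cx,cy,yaw),(255,0,0)),(tf(np.vstack([circ(.16,.057),circ(.042,.077)]),cx,cy,0),(0,255,0)),(tf(D,cx,cy,da),(0,200,255))],crop,4,f"pics/ov_{n}.png")
    hc=(180,255,240,315) if n=='scene' else (340,200,400,260)
    g=A[n+'h']=overlay(n,im,[(tf(hoodtop,.497,-.304,np.radians(144)),(0,255,0))],hc,8,f"pics/ovh_{n}.png")
cv2.imwrite("pics/ovh.png",np.hstack([cv2.resize(A['sceneh'],(400,400)),cv2.resize(A['toph'],(400,400))]))
E
```

```text
(no output)
```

View pics/ov_scene.png

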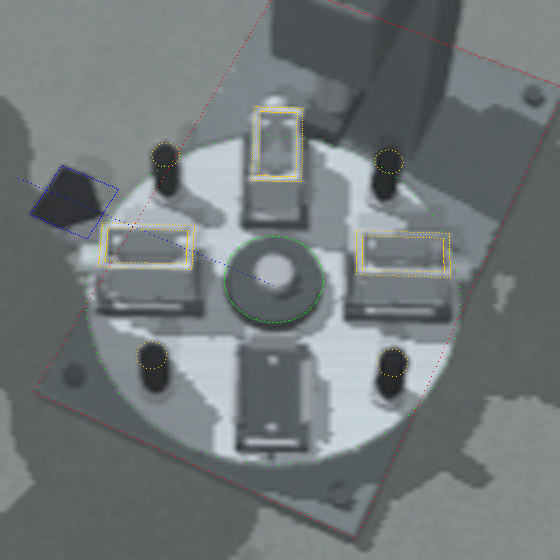

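View pics/ov_top.png

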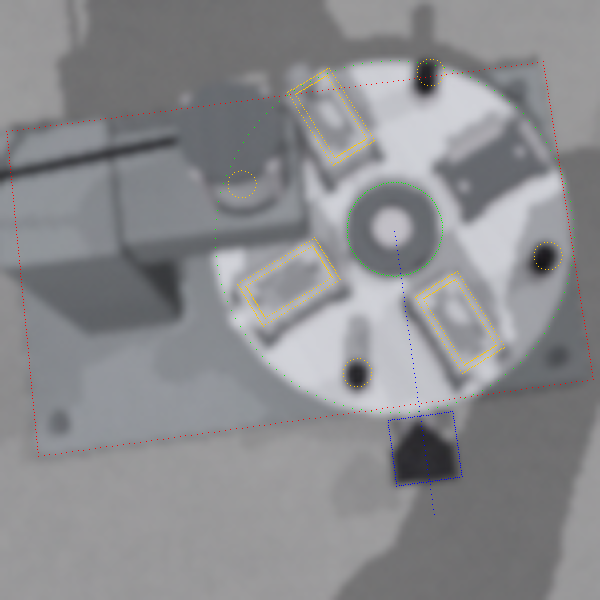

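View pics/ovh.png

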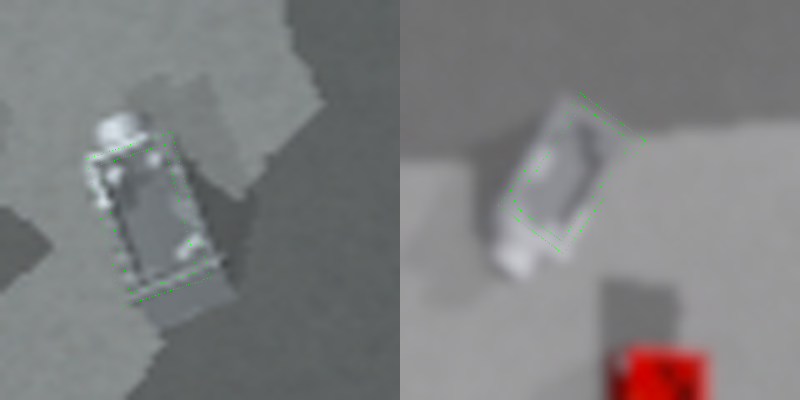

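Run:
```python
from est import *
# joint: world offset per camera unknown; fit locally with gradient magnitudes, outer rim top + bottom visible edges
for n in("scene","top"):
    G=grad(cv2.imread(f"pics/{n}0.png"),0.7)
    P=np.vstack([rect(-.038,.038,-.021,.021,.054)])
    f=lambda p:-samp(G,proj(n,tf(P,*p))).mean()
    bs=sorted([(f((x,y,a)),x,y,np.degrees(a)) for x in np.arange(.485,.507,.001) for y in np.arange(-.312,-.292,.001) for a in np.radians(np.arange(134,156,2))])[:8]
    print(n,np.round(bs,3))
    W=cloud(n,np.load(f"pics/{n}0.npy")); m=(abs(W[...,0]-.5)<.07)&(abs(W[...,1]+.3)<.06)&(W[...,2]>.045)&(W[...,2]<.065)
    p=W[m][:,:2].astype(np.float32); print(len(p),cv2.minAreaRect(p),p.mean(0))
    for q in('hood',):
        for b in ctrl.silhouettes(n,q)[:2]: print(n,b['conf'],b['box'])
```

```text
scene [[-79.025   0.497  -0.301 154.   ]
 [-78.827   0.497  -0.301 152.   ]
 [-78.529   0.498  -0.301 154.   ]
 [-78.207   0.497  -0.3   154.   ]
 [-77.928   0.498  -0.301 152.   ]
 [-77.801   0.498  -0.302 154.   ]
 [-77.763   0.496  -0.301 154.   ]
 [-77.65    0.496  -0.301 152.   ]]
150 ((0.49100562930107117, -0.2967504858970642), (0.04241614788770676, 0.09087136387825012), 59.89270782470703) [ 0.49547273 -0.2996193 ]
scene 0.83 [203.5, 288.5, 23.0, 36.7]
scene 0.58 [162.9, 279.4, 26.1, 24.9]
top [[-70.81    0.488  -0.294 154.   ]
 [-70.79    0.487  -0.293 154.   ]
 [-70.746   0.488  -0.293 154.   ]
 [-70.682   0.489  -0.294 154.   ]
 [-70.528   0.487  -0.294 154.   ]
 [-70.525   0.486  -0.293 154.   ]
 [-70.524   0.486  -0.292 154.   ]
 [-70.519   0.485  -0.292 154.   ]]
134 ((0.48585575819015503, -0.29534912109375), (0.04747071862220764, 0.09353411197662354), 60.25162887573242) [ 0.48943073 -0.29815182]
top 0.79 [377.4, 267.6, 18.3, 23.3]
```

```bash
cat > hm.py <<'E'
from ov import *
def outl(x,n=24):
    t=np.linspace(0,2*np.pi,n); return np.c_[0*t+x,.013*np.cos(t),.031+.013*np.sin(t)]
hood3=np.vstack([rect(-.038,.038,-.021,.021,.054,60),rect(-.038,.038,-.021,.021,0,60),outl(.056)])
E
python3 - <<'E'
from hm import *
L=[]
for n,p in(("scene",(.4965,-.3015,150)),("top",(.4935,-.299,150))):
    im=cv2.imread(f"pics/{n}0.png"); hc=(180,255,240,315) if n=='scene' else (340,200,400,260)
    L.append(cv2.resize(overlay(n,im,[(tf(hood3,p[0],p[1],np.radians(p[2])),(0,255,0))],hc,8,"pics/t.png"),(400,400)))
cv2.imwrite("pics/ovh2.png",np.hstack(L))
E
```

```text
(no output)
```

View pics/ovh2.png

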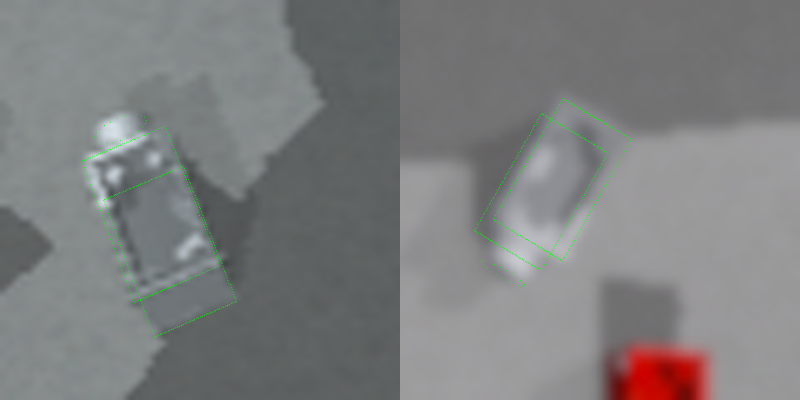

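```bash
cat > plan.py <<'E'
import numpy as np,sys
from station import ctrl
def rows(p,yaw,wps,g,nd=(1,1)):
    """wps: list of (x,y,z,yawdeg) m ; each one row"""
    p=np.array(p,float); out=[]
    for x,y,z,yw in wps:
        d=(np.array([x,y,z])-p)*1000; c,s=np.cos(np.radians(yaw)),np.sin(np.radians(yaw))
        dy=(yw-yaw+180)%360-180
        out.append([0,0,round(-dy,nd[0]),round(c*d[0]+s*d[1],nd[1]),round(s*d[0]-c*d[1],nd[1]),round(-d[2],nd[1]),g])
        p=np.array([x,y,z]); yaw=yaw+dy
    return out
def cur():
    s=ctrl.sense(); return np.array(s['tcp_pos']),np.degrees(s['tool_rot'][2]),s
def line(p,yaw,t,n,f=lambda u:u):
    dy=(t[3]-yaw+180)%360-180
    return [tuple(p+(np.array(t[:3])-p)*f(k/n))+(yaw+dy*f(k/n),) for k in range(1,n+1)]
def show(r): print("["+",".join("["+",".join(f"{v:g}" for v in x)+"]" for x in r)+"]")
E
python3 - <<'E'
from plan import *
p,y,s=cur(); r=rows(p,y,line(p,y,(.7196,.0146,.2,168),20),.15); show(r)
E
```

```text
[[0,0,-7.7,35.2,-25.1,1.5,0.15],[0,0,-7.7,38.3,-20.1,1.5,0.15],[0,0,-7.7,40.6,-14.7,1.5,0.15],[0,0,-7.7,42.2,-9.1,1.5,0.15],[0,0,-7.7,43.1,-3.4,1.5,0.15],[0,0,-7.7,43.1,2.5,1.5,0.15],[0,0,-7.7,42.4,8.3,1.5,0.15],[0,0,-7.7,40.9,13.9,1.5,0.15],[0,0,-7.7,38.7,19.3,1.5,0.15],[0,0,-7.7,35.7,24.3,1.5,0.15],[0,0,-7.7,32.1,28.9,1.5,0.15],[0,0,-7.7,27.9,33,1.5,0.15],[0,0,-7.7,23.2,36.4,1.5,0.15],[0,0,-7.7,18.1,39.2,1.5,0.15],[0,0,-7.7,12.6,41.3,1.5,0.15],[0,0,-7.7,7,42.6,1.5,0.15],[0,0,-7.7,1.1,43.2,1.5,0.15],[0,0,-7.7,-4.7,43,1.5,0.15],[0,0,-7.7,-10.4,41.9,1.5,0.15],[0,0,-7.7,-16,40.1,1.5,0.15]]
```

Candidates for the hood: bare aluminium at scene (204,286) (chosen), red look-alike at (162,278), the seated ones at (257,215), (288,188), (320,218). The crop confirms the bare one; the empty nest is at scene (288,248).

play_rows --moves '[[[0, 0, -7.7, 35.2, -25.1, 1.5, 0.15], [0, 0, -7.7, 38.3, -20.1, 1.5, 0.15], [0, 0, -7.7, 40.6, -14.7, 1.5, 0.15], [0, 0, -7.7, 42.2, -9.1, 1.5, 0.15], [0, 0, -7.7, 43.1, -3.4, 1.5, 0.15], [0, 0, -7.7, 43.1, 2.5, 1.5, 0.15], [0, 0, -7.7, 42.4, 8.3, 1.5, 0.15], [0, 0, -7.7, 40.9, 13.9, 1.5, 0.15]]]'

```text
time_s: 2.0
tcp_pos: [0.3774, -0.3669, 0.2182]
tool_rot: [3.141, 0.003, 1.331]
ft_force: [0.7, 0.2, 0.3]
opening: 0.579
```

Run:
```python
from plan import *
p,y,s=cur(); print(p,y,s['ft_force'],s['joint_positions']); r=rows(p,y,line(p,y,(.7196,.0146,.2,168),15),.15); show(r[:8])
```

```text
[ 0.37735341 -0.36693146  0.2181866 ] 76.26282602934758 [0.65473856 0.23038194 0.3162937 ] [ 0.96245467  0.10560595 -0.29682221  1.77009061  0.03527888  1.26889416
  0.41699643]
[[0,0,-6.1,30.1,16.1,1.2,0.15],[0,0,-6.1,28.2,19.2,1.2,0.15],[0,0,-6.1,26,22.1,1.2,0.15],[0,0,-6.1,23.5,24.8,1.2,0.15],[0,0,-6.1,20.7,27.2,1.2,0.15],[0,0,-6.1,17.7,29.2,1.2,0.15],[0,0,-6.1,14.5,30.9,1.2,0.15],[0,0,-6.1,11.1,32.3,1.2,0.15]]
```

play_rows --moves '[[[0, 0, -6.1, 30.1, 16.1, 1.2, 0.15], [0, 0, -6.1, 28.2, 19.2, 1.2, 0.15], [0, 0, -6.1, 26, 22.1, 1.2, 0.15], [0, 0, -6.1, 23.5, 24.8, 1.2, 0.15], [0, 0, -6.1, 20.7, 27.2, 1.2, 0.15], [0, 0, -6.1, 17.7, 29.2, 1.2, 0.15], [0, 0, -6.1, 14.5, 30.9, 1.2, 0.15], [0, 0, -6.1, 11.1, 32.3, 1.2, 0.15]]]'

```text
time_s: 3.0
tcp_pos: [0.5655, -0.1495, 0.2081]
tool_rot: [-3.14, 0.004, 2.226]
ft_force: [0.8, -0.1, -0.4]
opening: 0.575
```

Run:
```python
from plan import *
p,y,s=cur(); print(p,y,s['ft_force'],s['joint_positions']); r=rows(p,y,line(p,y,(.7196,.0146,.18,168),8),.15); show(r[:8])
```

```text
[ 0.5654522  -0.14950563  0.20814437] 127.56572197855641 [ 0.75706257 -0.13862303 -0.41288196] [ 0.65757523  0.26272518 -0.5659099   1.63769588  0.1501949   1.28166337
  0.72016806]
[[0,0,-5.1,4.5,27.8,3.5,0.15],[0,0,-5.1,2,28.1,3.5,0.15],[0,0,-5.1,-0.4,28.1,3.5,0.15],[0,0,-5.1,-2.9,28,3.5,0.15],[0,0,-5.1,-5.4,27.6,3.5,0.15],[0,0,-5.1,-7.8,27,3.5,0.15],[0,0,-5.1,-10.1,26.3,3.5,0.15],[0,0,-5.1,-12.4,25.3,3.5,0.15]]
```

play_rows --moves '[[[0, 0, -5.1, 4.5, 27.8, 3.5, 0.15], [0, 0, -5.1, 2, 28.1, 3.5, 0.15], [0, 0, -5.1, -0.4, 28.1, 3.5, 0.15], [0, 0, -5.1, -2.9, 28, 3.5, 0.15], [0, 0, -5.1, -5.4, 27.6, 3.5, 0.15], [0, 0, -5.1, -7.8, 27, 3.5, 0.15], [0, 0, -5.1, -10.1, 26.3, 3.5, 0.15], [0, 0, -5.1, -12.4, 25.3, 3.5, 0.15]]]'

```text
time_s: 4.0
tcp_pos: [0.7242, 0.0316, 0.1774]
tool_rot: [-3.141, 0.002, 2.983]
ft_force: [0.8, 0.1, -0.8]
opening: 0.573
```

Run:
```python
from plan import *
from h import *
p,y,s=cur(); print(p,y,s['ft_force'],s['joint_positions']); r=rows(p,y,line(p,y,(.7196,.0146,.15,168),4),.15); show(r[:8])
L=[]
for n,c in(("scene",(200,80,400,280)),("top",(170,100,370,300))):
    im,d=ctrl.capture(n); np.save(f"pics/{n}1.npy",d); cv2.imwrite(f"pics/{n}1.png",im)
    L.append(cv2.resize(im[c[1]:c[3],c[0]:c[2]],(400,400),interpolation=cv2.INTER_CUBIC))
cv2.imwrite("pics/a1.png",np.hstack(L))
```

```text
[0.724202   0.03160908 0.17737025] 170.8963085113645 [ 0.75994148  0.05943826 -0.82287048] [ 0.33857772  0.60819969 -0.69518601  1.29121227  0.38399048  1.37283188
  1.0715285 ]
[[0,0,0.7,0.5,-4.4,6.8,0.15],[0,0,0.7,0.4,-4.4,6.8,0.15],[0,0,0.7,0.4,-4.4,6.8,0.15],[0,0,0.7,0.3,-4.4,6.8,0.15]]
```

View pics/a1.png

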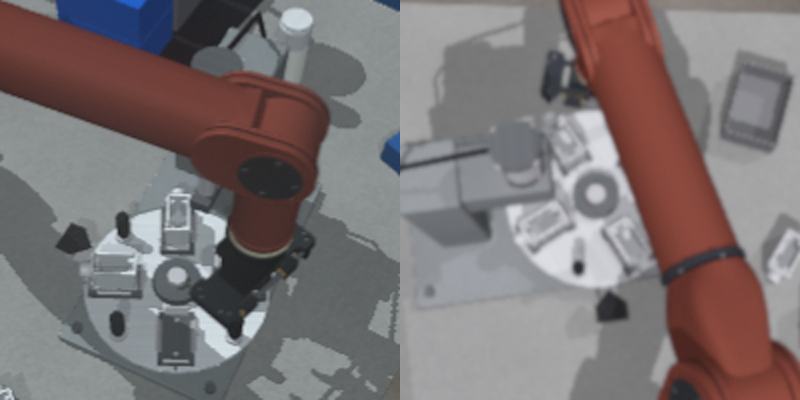

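play_rows --moves '[[[0, 0, 1, 1, -6, 7, 0.15], [0, 0, 1, 0.5, -5, 7, 0.15], [0, 0, 0.6, 0.4, -4, 6, 0.15], [0, 0, 0.3, 0, -2, 4, 0.15], [0, 0, 0, 0, 0, 0, 0.15], [0, 0, 0, 0, 0, 0, 0.15], [0, 0, 0, 0, 0, 0, 0.15], [0, 0, 0, 0, 0, 0, 0.15]]]'

```text
time_s: 5.1
tcp_pos: [0.7182, 0.0143, 0.1511]
tool_rot: [-3.142, 0.001, 2.927]
ft_force: [-0.2, -0.4, -0.2]
opening: 0.572
```

Run:
```python
from plan import *
from h import *
p,y,s=cur(); print(p,y,s['ft_force'],s['joint_positions']); r=rows(p,y,line(p,y,(.7196,.0146,.089,168),6),.15); show(r[:8])
n='scene'
im,d=ctrl.capture(n); W=cloud(n,d); c=(270,180,370,280)
# where pixel of handle1 axis predicted & fingertips predicted
for P in [(.7196,.0146,.125),(.7196,.0146,.06)]:
    u,v=proj(n,P)[0]; cv2.circle(im,(int(round(u)),int(round(v))),1,(0,255,0),-1)
a=np.radians(y-90); 
for k in(-.025,.025):
    u,v=proj(n,p+[k*np.cos(a),k*np.sin(a),-.008])[0]; cv2.circle(im,(int(round(u)),int(round(v))),1,(0,0,255),-1)
cv2.imwrite("pics/a2.png",cv2.resize(im[c[1]:c[3],c[0]:c[2]],(600,600),interpolation=cv2.INTER_CUBIC))
```

```text
[0.71820366 0.01426706 0.15108821] 167.70154530641116 [-0.17060521 -0.39257673 -0.15702946] [ 0.36333464  0.6095286  -0.67990761  1.34138386  0.38104913  1.32038415
  1.03544341]
[[0,0,-0,-0.2,0.1,10.3,0.15],[0,0,-0,-0.2,0.1,10.3,0.15],[0,0,-0,-0.2,0.1,10.3,0.15],[0,0,-0,-0.2,0.1,10.3,0.15],[0,0,-0,-0.2,0.1,10.3,0.15],[0,0,-0,-0.2,0.1,10.3,0.15]]
```

View pics/a2.png

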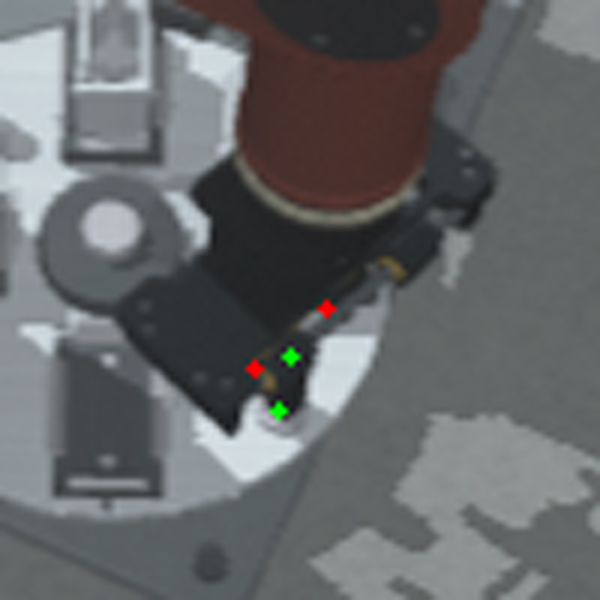

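Run:
```python
from plan import *
from h import *
p,y,s=cur()
d=ctrl.capture('scene')[1]; W=cloud('scene',d).reshape(-1,3)
c,sn=np.cos(np.radians(y)),np.sin(np.radians(y)); q=W-p; t=np.c_[c*q[:,0]+sn*q[:,1],sn*q[:,0]-c*q[:,1],-q[:,2]]*1000
m=(abs(t[:,0])<130)&(abs(t[:,1])<130)&(t[:,2]<80)&(t[:,2]>-130)
t=t[m]
for z0 in range(-130,60,10):
    k=(t[:,2]>=z0)&(t[:,2]<z0+10)
    if k.sum()>3: print(z0,k.sum(),"x",np.percentile(t[k,0],[2,50,98]).round(),"y",np.percentile(t[k,1],[2,50,98]).round(), 'hist', np.histogram(t[k,1],bins=range(-60,61,10))[0])
```

```text
-130 25 x [-24.  -9.  16.] y [-51. -49. -22.] hist [ 9 15  0  0  0  1  0  0  0  0  0  0]
-120 44 x [-27. -21.  21.] y [-51. -49.   8.] hist [ 9 21  6  0  0  1  6  1  0  0  0  0]
-110 517 x [-37. -13.  31.] y [-95. -65.  90.] hist [60 14  5  6  3  6  3  3  5  4  9  8]
-100 71 x [-39. -27.  26.] y [-95. -49.  83.] hist [3 2 2 3 1 3 1 1 3 2 1 2]
-90 151 x [-40. -32.  35.] y [-93. -32.  63.] hist [23 24 19  4  2  3  1  2  7 18 16 15]
-80 82 x [-40. -34. -27.] y [-76.   5.  80.] hist [5 2 4 5 7 7 8 7 9 5 2 1]
-70 36 x [-40. -23.  33.] y [-87. -86.  80.] hist [1 3 0 0 0 0 0 0 1 1 0 2]
-40 5 x [-14. -13. -12.] y [25. 28. 37.] hist [0 0 0 0 0 0 0 0 3 2 0 0]
0 4 x [-14.  -7.   1.] y [-28.  26.  31.] hist [0 0 1 0 0 0 0 0 2 1 0 0]
30 7 x [-13. 123. 127.] y [-129. -125.    3.] hist [0 0 0 0 0 0 2 0 0 0 0 0]
40 5 x [-13. -11. 112.] y [-115.   -2.    5.] hist [0 0 0 0 0 2 2 0 0 0 0 0]
50 11 x [-13.  -7. 126.] y [-127.   -1.   11.] hist [0 0 0 0 0 5 3 1 0 0 0 0]
```

play_rows --moves '[[[0, 0, 0, 0, 0, 10, 0.15], [0, 0, 0, 0, 0, 12, 0.15], [0, 0, 0, 0, 0, 12, 0.15], [0, 0, 0, 0, 0, 12, 0.15], [0, 0, 0, 0, 0, 8, 0.15], [0, 0, 0, 0, 0, 4, 0.15], [0, 0, 0, 0, 0, 0, 0.15], [0, 0, 0, 0, 0, 0, 0.15]]]'

```text
time_s: 6.2
tcp_pos: [0.7177, 0.0143, 0.0878]
tool_rot: [-3.141, -0.001, 2.927]
ft_force: [0.0, 0.5, 0.8]
opening: 0.576
```

Run:
```python
from plan import *
p,y,s=cur(); print(p,y,s['ft_force'],s['opening'])
```

```text
[0.71774003 0.01433982 0.08779793] 167.71490909789517 [0.020546   0.53667236 0.77704365] 0.575944938906167
```

Now close on the knob.

play_rows --moves '[[[0, 0, 0, 0, 0, 0, -1], [0, 0, 0, 0, 0, 0, -1], [0, 0, 0, 0, 0, 0, -1], [0, 0, 0, 0, 0, 0, -1], [0, 0, 0, 0, 0, 0, -1], [0, 0, 0, 0, 0, 0, -1], [0, 0, 0, 0, 0, 0, -1], [0, 0, 0, 0, 0, 0, -1]]]'

```text
time_s: 7.2
tcp_pos: [0.7187, 0.0161, 0.0889]
tool_rot: [3.139, 0.002, 2.928]
ft_force: [0.5, 0.9, -1.3]
opening: 0.265
```

Run:
```python
from plan import *
p,y,s=cur(); print(p,y,s['ft_force'],s['opening'],s['opening']*87)
C=np.array([.5875,.0427]); v=p[:2]-C; r=np.hypot(*v); a=np.degrees(np.arctan2(v[1],v[0])); print(r,a)
wps=[]
for k in range(1,9):
    b=a-4.5*k; wps.append((C[0]+r*np.cos(np.radians(b)),C[1]+r*np.sin(np.radians(b)),p[2],y-4.5*k))
show(rows(p,y,wps,-1))
```

```text
[0.71870007 0.01609322 0.0888883 ] 167.76236297321637 [ 0.473678    0.92372625 -1.28346566] 0.26462100513155723 23.022027446445477
0.13387075539426993 -11.463858451746521
[[0,0,4.5,0.3,-10.5,-0,-1],[0,0,4.5,0.3,-10.5,-0,-1],[0,0,4.5,0.3,-10.5,-0,-1],[0,0,4.5,0.3,-10.5,-0,-1],[0,0,4.5,0.3,-10.5,-0,-1],[0,0,4.5,0.3,-10.5,-0,-1],[0,0,4.5,0.3,-10.5,-0,-1],[0,0,4.5,0.3,-10.5,-0,-1]]
```

play_rows --moves '[[[0, 0, 2, 0.2, -5, 0, -1], [0, 0, 3, 0.2, -7, 0, -1], [0, 0, 4.5, 0.4, -10.5, 0, -1], [0, 0, 4.5, 0.4, -10.5, 0, -1], [0, 0, 4.5, 0.4, -10.5, 0, -1], [0, 0, 4.5, 0.4, -10.5, 0, -1], [0, 0, 4.5, 0.4, -10.5, 0, -1], [0, 0, 4.5, 0.4, -10.5, 0, -1]]]'

```text
time_s: 8.2
tcp_pos: [0.6851, -0.0478, 0.0888]
tool_rot: [3.133, 0.003, 2.358]
ft_force: [2.4, 1.1, -1.1]
opening: 0.269
```

```bash
cat > st.py <<'E'
from plan import *
p,y,s=cur(); print(p,y,s['ft_force'],s['opening'],s['joint_positions'].round(2))
C=np.array([.5875,.0427]); v=p[:2]-C; r=np.hypot(*v); a=np.degrees(np.arctan2(v[1],v[0])); print("r",r,"a",a,"a-y",(a-y)%360)
E
python3 st.py
```

```text
[ 0.68507537 -0.0478032   0.08882418] 135.0945736725543 [ 2.37228362  1.12925344 -1.10859102] 0.26854582145484807 [ 0.41  0.57 -0.56  1.51  0.31  1.15  0.58]
r 0.13308561754081052 a -42.846568460937455 a-y 182.05885786650825
```

play_rows --moves '[[[0, 0, 4.5, 0.4, -10.5, 0, -1], [0, 0, 4.5, 0.4, -10.5, 0, -1], [0, 0, 4.5, 0.3, -10.5, 0, -1], [0, 0, 4.5, 0.3, -10.5, 0, -1], [0, 0, 4.5, 0.3, -10.5, 0, -1], [0, 0, 4.5, 0.3, -10.5, 0, -1], [0, 0, 4.5, 0.3, -10.5, 0, -1], [0, 0, 4.5, 0.3, -10.5, 0, -1]]]'

```text
time_s: 9.2
tcp_pos: [0.6094, -0.0887, 0.0888]
tool_rot: [3.132, 0.001, 1.711]
ft_force: [1.6, 1.8, -0.4]
opening: 0.266
```

```bash
python3 st.py
```

```text
[ 0.60935534 -0.0886554   0.088769  ] 98.0481612870995 [ 1.55036325  1.78124495 -0.3921979 ] 0.26602120323334816 [ 0.44  0.41 -0.45  1.7   0.2   1.07  0.06]
r 0.13316116726527083 a -80.55347579769182 a-y 181.39836291520868
```

play_rows --moves '[[[0, 0, 4.5, 0.3, -10.5, 0, -1], [0, 0, 4.5, 0.3, -10.5, 0, -1], [0, 0, 4.5, 0.3, -10.5, 0, -1], [0, 0, 4.5, 0.3, -10.5, 0, -1], [0, 0, 4.5, 0.3, -10.5, 0, -1], [0, 0, 4.5, 0.3, -10.5, 0, -1], [0, 0, 3, 0.2, -7, 0, -1], [0, 0, 2, 0.2, -5, 0, -1]]]'

```text
time_s: 10.2
tcp_pos: [0.5328, -0.0797, 0.0888]
tool_rot: [3.132, -0.001, 1.136]
ft_force: [2.5, -0.6, -3.3]
opening: 0.268
```

```bash
python3 st.py
```

```text
[ 0.53275786 -0.07971942  0.08875113] 65.08688061434273 [ 2.50086032 -0.61755945 -3.3139967 ] 0.26769699695363586 [ 0.41  0.25 -0.38  1.89  0.11  1.01 -0.46]
r 0.13410151604203885 a -114.09269957143454 a-y 180.82041981422273
```

play_rows --moves '[[[0, 0, 3, 0.2, -7, 0, -1], [0, 0, 3, 0.2, -7, 0, -1], [0, 0, 2, 0.1, -5, 0, -1], [0, 0, 1.5, 0.1, -3.5, 0, -1], [0, 0, 1, 0, -2.3, 0, -1], [0, 0, 0, 0, 0, 0, -1], [0, 0, 0, 0, 0, 0, -1], [0, 0, 0, 0, 0, 0, -1]]]'

```text
time_s: 11.2
tcp_pos: [0.5104, -0.0675, 0.0888]
tool_rot: [3.132, -0.002, 0.947]
ft_force: [-0.5, 1.0, -0.4]
opening: 0.267
```

```bash
python3 st.py
python3 - <<'E'
from ov import *
L=[]
for n,c in(("scene",(210,140,360,290)),("top",(170,140,320,290))):
    im,d=ctrl.capture(n); np.save(f"pics/{n}2.npy",d); cv2.imwrite(f"pics/{n}2.png",im)
    L.append(cv2.resize(im[c[1]:c[3],c[0]:c[2]],(400,400),interpolation=cv2.INTER_CUBIC))
cv2.imwrite("pics/a3.png",np.hstack(L))
E
```

```text
[ 0.51035773 -0.06745374  0.08875028] 54.25575128481477 [-0.509157    1.03609648 -0.43997864] 0.2665848550978508 [ 0.38  0.2  -0.37  1.95  0.09  1.   -0.66]
r 0.13447964480245944 a -125.00411446354498 a-y 180.74013425164026
```

View pics/a3.png

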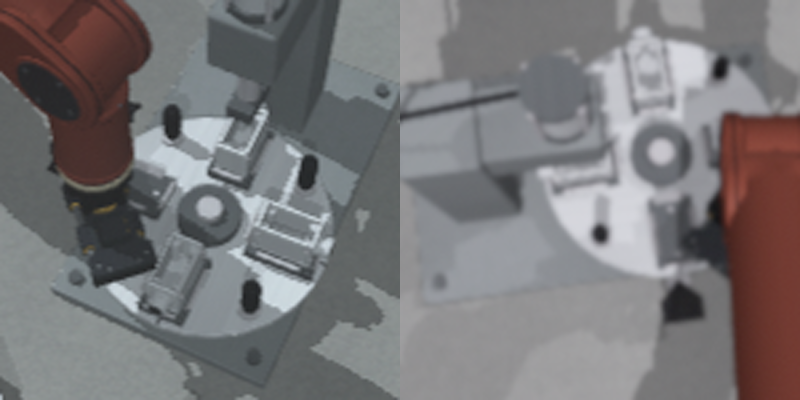

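```bash
cat > da.py <<'E'
from fit import *
from scipy.optimize import least_squares
def handle_blobs(n,im,c,a,skip=()):
    g=cv2.cvtColor(im,cv2.COLOR_BGR2GRAY); res=[]
    for k in range(4):
        if k in skip: continue
        b=np.radians(a+45+90*k); P=[c[0]+.135*np.cos(b),c[1]+.135*np.sin(b)]
        M=np.vstack([circ(.012,z,24)+[P[0],P[1],0] for z in(.075,.117)]+[circ(.006,.125,12)+[P[0],P[1],0]])
        hull=cv2.convexHull(proj(n,M).astype(np.float32)); mo=cv2.moments(hull); pc=np.array([mo['m10'],mo['m01']])/mo['m00']
        u0,v0=np.round(pc).astype(int); w=11
        G=cv2.resize(g[v0-w:v0+w+1,u0-w:u0+w+1],None,fx=4,fy=4,interpolation=cv2.INTER_CUBIC)
        m=(G<70).astype(np.uint8); num,lab,st,ce=cv2.connectedComponentsWithStats(m)
        # blob nearest centre with area near hull
        j=min(range(1,num),key=lambda j:np.hypot(*(ce[j]-[w*4+1.5]*2))+ (1e3 if st[j,4]<100 else 0))
        bc=(ce[j]-1.5)/4+[u0-w,v0-w]
        # world tangential/radial residual
        J=np.array([proj(n,[P[0]+dx,P[1]+dy,.1])[0]-proj(n,[P[0],P[1],.1])[0] for dx,dy in((.001,0),(0,.001))]).T
        d=np.linalg.solve(J,bc-pc)
        t=-np.sin(b)*d[0]+np.cos(b)*d[1]; r=np.cos(b)*d[0]+np.sin(b)*d[1]
        res.append((k+1,round(d[0],1),round(d[1],1),'tan',round(t,1),'rad',round(r,1),'area',st[j,4]/16,round(mo['m00'],1)))
    return res
E
python3 - <<'E'
from da import *
for i,a in((0,-57),(2,-170.5)):
  for n in("scene","top"):
    for r in handle_blobs(n,cv2.imread(f"pics/{n}{i}.png"),(.5875,.0427),a,(0,) if i else ()): print(i,n,*r)
E
```

```text
0 scene 1 0.8 0.8 tan 0.9 rad 0.6 area 64.1875 82.6
0 scene 2 -2.5 4.1 tan 3.3 rad 3.5 area 80.6875 77.9
0 scene 3 0.6 -2.1 tan 1.9 rad -1.0 area 62.625 77.2
0 scene 4 2.3 -0.6 tan 2.4 rad 0.1 area 68.4375 81.9Traceback (most recent call last):
  File "<stdin>", line 4, in <module>
  File "da.py", line 14, in handle_blobs
    j=min(range(1,num),key=lambda j:np.hypot(*(ce[j]-[w*4+1.5]*2))+ (1e3 if st[j,4]<100 else 0))
ValueError: min() iterable argument is empty
```

Run:
```python
from da import *
for i,a,n,sk in((0,-57,"top",(1,)),(2,-170.5,"scene",(0,)),(2,-170.5,"top",(0,1))):
    for r in handle_blobs(n,cv2.imread(f"pics/{n}{i}.png"),(.5875,.0427),a,sk): print(i,n,*r)
```

```text
0 top 1 1.6 4.0 tan 4.2 rad 0.7 area 26.8125 57.1
0 top 3 -0.5 0.7 tan -0.6 rad 0.7 area 16.0625 47.9
0 top 4 0.0 2.6 tan -0.5 rad -2.5 area 26.875 52.8
2 scene 2 1.9 2.4 tan 3.0 rad 0.1 area 67.625 82.8
2 scene 3 -2.2 1.3 tan 2.5 rad -0.2 area 67.625 79.4
2 scene 4 -1.2 -2.9 tan 3.1 rad -0.7 area 66.25 76.2Traceback (most recent call last):
  File "<stdin>", line 3, in <module>
  File "da.py", line 14, in handle_blobs
    j=min(range(1,num),key=lambda j:np.hypot(*(ce[j]-[w*4+1.5]*2))+ (1e3 if st[j,4]<100 else 0))
ValueError: min() iterable argument is empty
```

Run:
```python
from fit import *
C=(.5875,.0427); yaw=np.radians(9.2)
edges={'y-160':((-.14,-.16),(.14,-.16)),'x-150a':((-.15,-.155),(-.15,-.07)),'x-150b':((-.15,.07),(-.15,.33)),'x150':((.15,-.15),(.15,-.07)),'x150b':((.15,.075),(.15,.33)),'y340':((-.14,.34),(.14,.34))}
for i,n in((0,'scene'),(2,'scene'),(0,'top'),(2,'top')):
    g=cv2.cvtColor(cv2.imread(f"pics/{n}{i}.png"),cv2.COLOR_BGR2GRAY).astype(np.float32)
    for e,(a,b) in edges.items():
        a=np.array(a);b=np.array(b);L=np.hypot(*(b-a));u=(b-a)/L;nn=np.array([-u[1],u[0]])
        t=np.arange(0,L,.002);o=np.arange(-.014,.0141,.0005)
        P=a+t[:,None,None]*u+o[None,:,None]*nn
        Q=np.c_[P.reshape(-1,2),np.full(P.size//2,.02)]
        uv=proj(n,tf(Q,*C,yaw)).reshape(len(t),len(o),2).astype(np.float32)
        if uv.min()<0 or (uv[...,0].max()>558) or uv[...,1].max()>418: continue
        I=cv2.GaussianBlur(cv2.remap(g,uv[...,0],uv[...,1],cv2.INTER_LINEAR),(0,0),3)
        D=abs(np.gradient(I,axis=1)); D[:, :2]=0;D[:,-2:]=0
        k=D.argmax(1); off=o[k]; w=D.max(1)>.6
        if w.sum()<10: print(i,n,e,'weak');continue
        tt=t[w];oo=off[w]
        med=np.median(oo); kk=abs(oo-med)<.004
        for _ in range(3):
            c=np.polyfit(tt[kk],oo[kk],1); kk=abs(oo-np.polyval(c,tt))<.0025
        print(i,n,e,'yaw',round(9.2+np.degrees(c[0]),2),'off mm',round(1000*np.polyval(c,L/2),1),kk.sum(),len(t))
```

```text
0 scene y-160 yaw 8.68 off mm -6.1 100 140
0 scene x-150a yaw 9.82 off mm -11.4 12 43
0 scene x-150b yaw 9.18 off mm -10.4 33 130
0 scene x150 yaw 9.2 off mm 2.5 23 40
0 scene x150b yaw 8.97 off mm 2.9 62 128
0 scene y340 yaw 8.26 off mm 2.6 70 140
2 scene y-160 yaw 9.49 off mm -6.5 131 140
2 scene x-150a yaw 12.25 off mm -11.0 15 43
2 scene x-150b yaw 8.99 off mm -10.5 51 130
2 scene x150 yaw 9.23 off mm -2.9 40 40
2 scene x150b yaw 8.99 off mm 2.8 63 128
2 scene y340 yaw 8.24 off mm 2.6 66 140
0 top y-160 yaw 9.76 off mm -1.1 59 140
0 top x-150a yaw 9.74 off mm 5.9 32 43
0 top x-150b yaw 9.46 off mm 5.9 98 130
0 top x150 yaw 8.53 off mm -7.2 23 40
0 top x150b yaw 8.19 off mm -4.0 34 128
0 top y340 yaw -10.48 off mm 38.7 13 140
2 top y-160 yaw 18.05 off mm -1.2 21 140
2 top x-150a weak
2 top x-150b yaw 11.17 off mm -5.3 54 130
2 top x150 yaw -1.85 off mm 8.2 6 40
2 top x150b yaw 8.02 off mm -3.8 37 128
2 top y340 yaw 6.54 off mm 3.9 16 140
```

play_rows --moves '[[[0, 0, 0.5, 0, -1.2, 0, -1], [0, 0, 0.5, 0, -1.2, 0, -1], [0, 0, 0.2, 0, -0.4, 0, -1], [0, 0, 0, 0, 0, 0, -1], [0, 0, 0, 0, 0, 0, -1], [0, 0, 0, 0, 0, 0, -1], [0, 0, 0, 0, 0, 0, -1], [0, 0, 0, 0, 0, 0, -1]]]'

```text
time_s: 12.3
tcp_pos: [0.5083, -0.0661, 0.0888]
tool_rot: [3.131, -0.002, 0.924]
ft_force: [1.6, -1.1, -1.5]
opening: 0.266
```

```bash
python3 st.py;  python3 - <<'E'
from da import *
im,d=ctrl.capture('scene'); cv2.imwrite('pics/scene3.png',im)
for r in handle_blobs('scene',im,(.5875,.0427),-170.8,(0,)): print(*r)
E
```

```text
[ 0.50832726 -0.06606483  0.08875337] 52.96673055071164 [ 1.60192874 -1.05045821 -1.45442556] 0.26562961173764044 [ 0.38  0.2  -0.37  1.95  0.09  0.99 -0.68]
r 0.13452921880579136 a -126.05184627438807 a-y 180.9814231749003
2 1.1 0.7 tan 1.2 rad 0.5 area 67.4375 82.8
3 -0.7 0.2 tan 0.7 rad -0.3 area 67.6875 79.5
4 -0.5 -1.6 tan 1.6 rad -0.5 area 65.3125 76.2
```

play_rows --moves '[[[0, 0, 0, 0, 0, 0, 0.15], [0, 0, 0, 0, 0, 0, 0.15], [0, 0, 0, 0, 0, 0, 0.15], [0, 0, 0, 0, 0, -10, 0.15], [0, 0, 0, 0, 0, -25, 0.15], [0, 0, 0, 0, 0, -30, 0.15], [0, 0, 0, 0, 0, -30, 0.15], [0, 0, 0, 0, 0, -20, 0.15]]]'

```text
time_s: 13.35
tcp_pos: [0.5065, -0.0654, 0.209]
tool_rot: [3.132, -0.002, 0.923]
ft_force: [0.5, 0.4, -0.7]
opening: 0.574
```

```bash
python3 st.py;  python3 - <<'E'
from plan import *
p,y,s=cur()
# hood at (.495,-.300,150): jaw y angle 60 -> yaw 150
show(rows(p,y,line(p,y,(.495,-.300,.2,150),12),.95))
E
```

```text
[ 0.50646191 -0.06544908  0.20899693] 52.886779151303536 [ 0.50275424  0.377712   -0.74696474] 0.5735283462909727 [ 0.4   0.08 -0.37  1.82  0.03  1.24 -0.63]
r 0.1351421291611903 a -126.84489275885119 a-y 180.26832808984528
[[0,0,-8.1,-16.2,11,0.7,0.95],[0,0,-8.1,-17.6,8.6,0.7,0.95],[0,0,-8.1,-18.6,6.1,0.7,0.95],[0,0,-8.1,-19.3,3.4,0.7,0.95],[0,0,-8.1,-19.6,0.7,0.7,0.95],[0,0,-8.1,-19.5,-2.1,0.7,0.95],[0,0,-8.1,-19,-4.8,0.7,0.95],[0,0,-8.1,-18.1,-7.4,0.7,0.95],[0,0,-8.1,-16.9,-9.9,0.7,0.95],[0,0,-8.1,-15.3,-12.2,0.7,0.95],[0,0,-8.1,-13.4,-14.2,0.7,0.95],[0,0,-8.1,-11.3,-16,0.7,0.95]]
```

play_rows --moves '[[[0, 0, -8, -16, 11, 1, 0.95], [0, 0, -8, -17.6, 8.6, 1, 0.95], [0, 0, -8, -18.6, 6, 1, 0.95], [0, 0, -8, -19.3, 3.4, 1, 0.95], [0, 0, -8, -19.6, 0.7, 1, 0.95], [0, 0, -8, -19.5, -2, 1, 0.95], [0, 0, -8, -19, -5, 1, 0.95], [0, 0, -8, -18, -7.4, 1, 0.95]]]'

```text
time_s: 14.35
tcp_pos: [0.5026, -0.2245, 0.2111]
tool_rot: [3.127, 0.015, 2.079]
ft_force: [0.2, 0.4, 0.0]
opening: 0.976
```

```bash
python3 st.py;  python3 - <<'E'
from plan import *
from ov import *
p,y,s=cur()
show(rows(p,y,line(p,y,(.495,-.300,.15,150),5),.95))
from da import *
L=[]
for n,c in(("scene",(210,140,360,290)),("top",(170,140,320,290))):
    im,d=ctrl.capture(n); cv2.imwrite(f'pics/{n}4.png',im)
    cx,cy=.5875,.0427; yaw=np.radians(9.2); da_=np.radians(-170.7)
    pw=np.vstack([seg((-.25,0,.065),(-.16,0,.065),40)])
    H=np.vstack([hoodtop])+[.105,0,.071]
    D=np.vstack([tf(H,0,0,k*np.pi/2) for k in(1,2,3)]+[circ(.012,.117,24,.135*np.cos(a),.135*np.sin(a)) for a in np.radians([45,135,225,315])]+[seg((.05,0,.071),(.16,0,.071),40),rect(.105-.041,.105+.041,-.023,.023,.071)])
    L.append(cv2.resize(overlay(n,im,[(tf(pw,cx,cy,yaw),(255,0,0)),(tf(D,cx,cy,da_),(0,200,255)),(tf(circ(.16,.057),cx,cy,0),(0,255,0))],c,4,"pics/t.png"),(400,400)))
cv2.imwrite("pics/a4.png",np.hstack(L))
for n,sk in(('scene',()),('top',(2,))):
  try:
    for r in handle_blobs(n,cv2.imread(f'pics/{n}4.png'),(.5875,.0427),-170.8,sk): print(n,*r)
  except Exception as e: print(e)
E
```

```text
[ 0.50262651 -0.22446619  0.21114071] 119.1440350304307 [0.24005052 0.35383822 0.00406384] 0.9762764868215739 [ 0.61  0.15 -0.3   1.74  0.05  1.24  0.81]
r 0.2803235314243404 a -107.62403788564393 a-y 133.23192708392537
[[0,0,-6.2,-12.5,-8.7,12.2,0.95],[0,0,-6.2,-11.4,-10,12.2,0.95],[0,0,-6.2,-10.3,-11.1,12.2,0.95],[0,0,-6.2,-9,-12.2,12.2,0.95],[0,0,-6.2,-7.7,-13.1,12.2,0.95]]
scene 1 1.8 -0.8 tan 2.0 rad -0.4 area 72.0625 81.1
scene 2 1.5 0.7 tan 1.4 rad 0.9 area 62.625 82.8
scene 3 -0.8 0.2 tan 0.7 rad -0.3 area 68.3125 79.5
scene 4 -0.2 -1.8 tan 1.6 rad -0.9 area 62.8125 76.2
top 1 0.0 1.9 tan -1.1 rad -1.6 area 23.0625 50.7
top 2 2.1 3.4 tan 4.0 rad -0.3 area 23.75 56.5
top 4 -1.3 0.9 tan 0.1 rad 1.6 area 15.4375 49.8
```

View pics/a4.png

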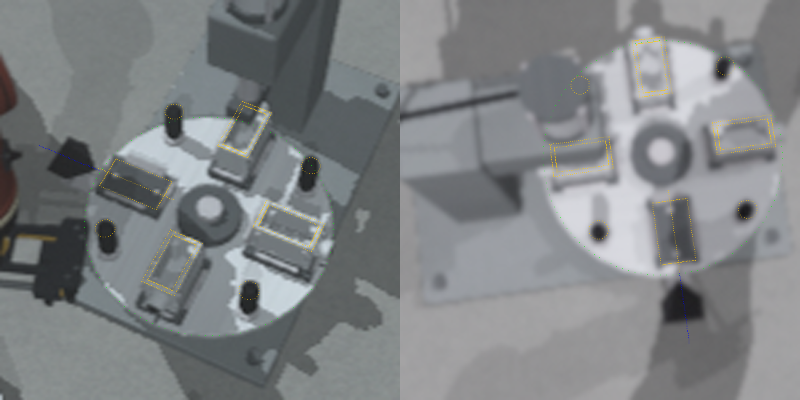

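Run:
```python
from ov import *
L=[]
for n,c in(("scene",(222,180,282,240)),("top",(245,200,305,260))):
    im=cv2.imread(f'pics/{n}4.png'); cx,cy=.5875,.0427
    S=[]
    for dd,col in((0,(0,200,255)),):
        D=np.vstack([rect(-.222,-.165,-.0285,.0285,.065,40),seg((-.25,0,.065),(-.165,0,.065),20)]); S.append((tf(D,cx,cy,np.radians(9.2)),(255,0,0)))
        S.append((tf(np.vstack([rect(.064,.146,-.023,.023,.071,50),seg((.06,0,.071),(.165,0,.071),20)]),cx,cy,np.radians(-170.4)),(0,200,255)))
    L.append(cv2.resize(overlay(n,im,S,c,8,"pics/t.png"),(400,400)))
cv2.imwrite("pics/a5.png",np.hstack(L))
```

```text
(no output)
```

View pics/a5.png

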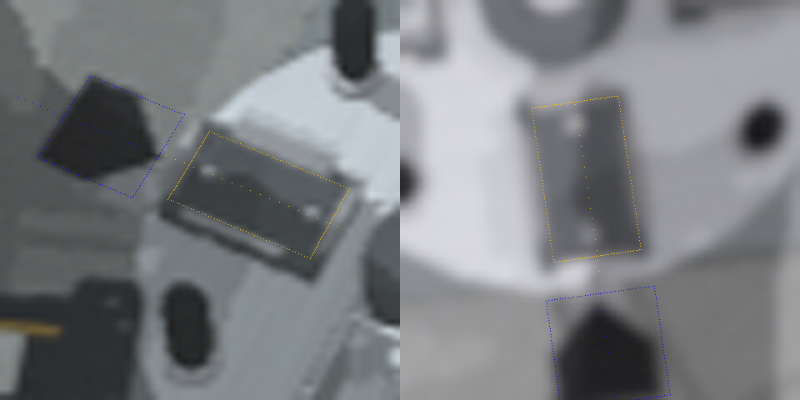

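play_rows --moves '[[[0, 0, -6.2, -12.5, -8.7, 12, 0.95], [0, 0, -6.2, -11.4, -10, 12, 0.95], [0, 0, -6.2, -10.3, -11, 12, 0.95], [0, 0, -6, -9, -12, 12, 0.95], [0, 0, -4, -5, -7, 10, 0.95], [0, 0, 0, 0, 0, 0, 0.95], [0, 0, 0, 0, 0, 0, 0.95], [0, 0, 0, 0, 0, 0, 0.95]]]'

```text
time_s: 15.45
tcp_pos: [0.4999, -0.2899, 0.1565]
tool_rot: [3.133, 0.023, 2.568]
ft_force: [-0.3, -0.2, -0.1]
opening: 0.977
```

```bash
cat > near.py <<'E'
from plan import *
from h import *
p,y,s=cur(); print(p,s['tool_rot'],y,s['ft_force'],s['joint_positions'].round(2))
c,sn=np.cos(np.radians(y)),np.sin(np.radians(y))
L=[]
for n in('scene','top'):
    im,d=ctrl.capture(n); cv2.imwrite(f'pics/near_{n}.png',im); W=cloud(n,d).reshape(-1,3)
    q=W-p; t=np.c_[c*q[:,0]+sn*q[:,1],sn*q[:,0]-c*q[:,1]]*1000
    m=(abs(t[:,0])<80)&(abs(t[:,1])<60)&(W[:,2]>.047)&(W[:,2]<.062)
    q=t[m]; print(n,len(q),cv2.minAreaRect(q.astype(np.float32)) if len(q)>5 else '', np.percentile(q,[3,97],axis=0).round(1) if len(q)>5 else '')
E
python3 near.py; cp pics/near_scene.png pics/n1s.png
python3 - <<'E'
import cv2,numpy as np
a=cv2.imread('pics/near_scene.png')[240:320,160:260];b=cv2.imread('pics/near_top.png')[180:260,320:420]
cv2.imwrite('pics/n1.png',np.hstack([cv2.resize(x,(400,320),interpolation=cv2.INTER_CUBIC) for x in(a,b)]))
E
```

```text
[ 0.49994621 -0.28993992  0.15652814] [3.13287431 0.02318858 2.56804495] 147.13813739641938 [-0.33642296 -0.17687574 -0.12311272] [ 0.71  0.24 -0.3   1.75  0.07  1.14  1.39]
scene 131 ((-1.8798866271972656, -10.261899948120117), (42.02306365966797, 78.64405059814453), 87.39070892333984) [[-40.3 -31.2]
 [ 35.   10.3]]
top 79 ((10.136039733886719, -13.317766189575195), (91.45932006835938, 47.53321838378906), 0.3024330735206604) [[-34.2 -33.4]
 [ 45.4   9. ]]
```

View pics/n1.png

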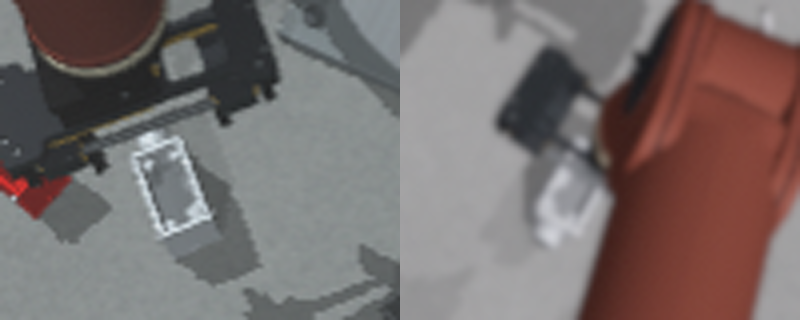

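```bash
cat >> plan.py <<'E'
from scipy.spatial.transform import Rotation as Ro
def tilt(yaw):
    s=ctrl.sense(); R=Ro.from_euler('xyz',s['tool_rot']); R0=Ro.from_euler('xyz',[np.pi,0,np.radians(yaw)])
    v=np.degrees((R.inv()*R0).as_rotvec()); d=R.inv().apply
    return v.round(2), d
def to(x,y,z,yaw):
    s=ctrl.sense(); v,d=tilt(yaw); print("turn",v,"shift mm",(d(np.array([x,y,z])-s['tcp_pos'])*1000).round(1))
E
python3 -c "
from plan import *
to(.4955,-.2998,.120,150)"
```

```text
turn [ 0.46  1.34 -2.81] shift mm [ -0.7 -10.9  36.4]
```

play_rows --moves '[[[0.2, 0.5, -1.2, 0, -4, 10, 0.95], [0.2, 0.5, -1, 0, -4, 10, 0.95], [0, 0.3, -0.6, 0, -2.5, 10, 0.95], [0, 0, 0, 0, 0, 5, 0.95], [0, 0, 0, 0, 0, 0, 0.95], [0, 0, 0, 0, 0, 0, 0.95], [0, 0, 0, 0, 0, 0, 0.95], [0, 0, 0, 0, 0, 0, 0.95]]]'

```text
time_s: 16.55
tcp_pos: [0.4945, -0.2996, 0.1189]
tool_rot: [3.141, -0.001, 2.62]
ft_force: [-0.2, 0.0, -0.1]
opening: 0.978
```

```bash
python3 -c "
from plan import *
print(cur()[0],cur()[1])
to(.4955,-.2998,.029,150)"
```

```text
[ 0.49449116 -0.29955427  0.11890233] 150.13816095441396
turn [ 0.04 -0.06  0.14] shift mm [-1.1  0.2 89.9]
```

play_rows --moves '[[[0, 0, 0, -0.5, 0, 14, 0.95], [0, 0, 0, -0.5, 0, 16, 0.95], [0, 0, 0, 0, 0, 16, 0.95], [0, 0, 0, 0, 0, 16, 0.95], [0, 0, 0, 0, 0, 14, 0.95], [0, 0, 0, 0, 0, 8, 0.95], [0, 0, 0, 0, 0, 0, 0.95], [0, 0, 0, 0, 0, 0, 0.95]]]'

```text
time_s: 17.55
tcp_pos: [0.4947, -0.2995, 0.0278]
tool_rot: [3.141, -0.003, 2.621]
ft_force: [-0.9, 0.8, -0.0]
opening: 0.975
```

```bash
python3 -c "
from plan import *
print(cur())
to(.4955,-.2998,.029,150)"
```

```text
(array([ 0.49470958, -0.29950891,  0.02776623]), np.float64(150.1466298364175), {'time_s': 17.55, 'joint_positions': array([ 0.70565949,  0.39908868, -0.28450479,  1.83504677,  0.13526681,
        0.92915717,  1.41062757]), 'joint_vel': array([-1.13397349e-03,  1.39366406e-03, -8.17084624e-05, -4.27984087e-04,
       -4.94870168e-04, -1.66071699e-03, -1.55880343e-03]), 'joint_efforts': array([-4.42029879e-03, -6.12286735e+01, -3.36369798e+00, -3.23931992e+01,
        3.06314626e-02,  1.00792204e-01, -4.38751245e-03]), 'tcp_pos': array([ 0.49470958, -0.29950891,  0.02776623]), 'tool_rot': array([ 3.14077688e+00, -2.87086435e-03,  2.62055305e+00]), 'ft_force': array([-0.88646611,  0.76683595, -0.00593126]), 'moment': array([ 0.06677041, -0.11429093,  0.04008443]), 'opening': 0.9748107229375145})
turn [ 0.05 -0.16  0.15] shift mm [-0.8  0.1 -1.2]
```

play_rows --moves '[[[0, 0, 0, 0, 0, 0, -0.3], [0, 0, 0, 0, 0, 0, -1], [0, 0, 0, 0, 0, 0, -1], [0, 0, 0, 0, 0, 0, -1], [0, 0, 0, 0, 0, 0, -1], [0, 0, 0, 0, 0, 0, -1], [0, 0, 0, 0, 0, 0, -1], [0, 0, 0, 0, 0, 0, -1]]]'

```text
time_s: 18.55
tcp_pos: [0.4957, -0.3, 0.0294]
tool_rot: [3.141, -0.0, 2.621]
ft_force: [-0.2, -0.8, -0.6]
opening: 0.478
```

play_rows --moves '[[[0, 0, 0, 0, 0, -4, -1], [0, 0, 0, 0, 0, -10, -1], [0, 0, 0, 0, 0, -20, -1], [0, 0, 0, 0, 0, -25, -1], [0, 0, 0, 0, 0, -25, -1], [0, 0, 0, 0, 0, -20, -1], [0, 0, 0, 0, 0, -15, -1], [0, 0, 0, 0, 0, 0, -1]]]'

```text
time_s: 19.55
tcp_pos: [0.4953, -0.2998, 0.1552]
tool_rot: [3.141, 0.0, 2.621]
ft_force: [-0.0, -0.4, -2.1]
opening: 0.483
```

```bash
python3 -c "
from plan import *
p,y,s=cur(); print(p,y,s['opening']*87,s['ft_force'],s['moment'])
import numpy as np
C=np.array([.5875,.0427]);a=np.radians(-170.4);L=C+.105*np.array([np.cos(a),np.sin(a)]);print(L)
show(rows(p,y,line(p,y,(L[0],L[1],.16,189.6),12),-1))
"; python3 near.py
python3 - <<'E'
import cv2,numpy as np
a=cv2.imread('pics/near_scene.png')[200:300,150:250];b=cv2.imread('pics/near_top.png')[170:270,320:420]
cv2.imwrite('pics/n2.png',np.hstack([cv2.resize(x,(400,400),interpolation=cv2.INTER_CUBIC) for x in(a,b)]))
E
```

```text
[ 0.49526001 -0.2998389   0.15522247] 150.15862304712 41.987561499890276 [-0.04272058 -0.42761442 -2.11390837] [ 0.0424667  -0.17641331  0.0464251 ]
[0.48397042 0.02518928]
[[0,0,-3.3,14.3,23,-0.4,-1],[0,0,-3.3,13,23.8,-0.4,-1],[0,0,-3.3,11.6,24.5,-0.4,-1],[0,0,-3.3,10.1,25.1,-0.4,-1],[0,0,-3.3,8.7,25.7,-0.4,-1],[0,0,-3.3,7.2,26.1,-0.4,-1],[0,0,-3.3,5.7,26.5,-0.4,-1],[0,0,-3.3,4.2,26.8,-0.4,-1],[0,0,-3.3,2.6,27,-0.4,-1],[0,0,-3.3,1.1,27.1,-0.4,-1],[0,0,-3.3,-0.5,27.1,-0.4,-1],[0,0,-3.3,-2,27,-0.4,-1]]
[ 0.49526001 -0.2998389   0.15522247] [3.14092843e+00 4.30644020e-05 2.62076237e+00] 150.15862304712 [-0.04272058 -0.42761442 -2.11390837] [ 0.72  0.26 -0.3   1.73  0.08  1.17  1.45]
scene 0  
top 0
```

View pics/n2.png

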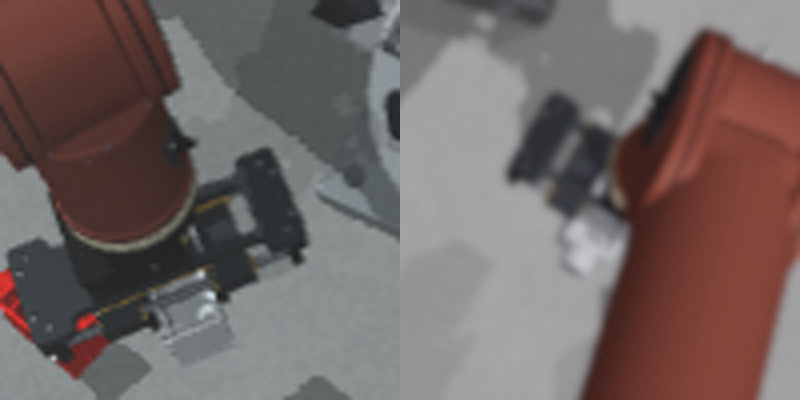

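```bash
python3 -c "
from plan import *
p,y,s=cur()
show(rows(p,y,line(p,y,(p[0],p[1],.205,y),2)+line(np.array([p[0],p[1],.205]),y,(.484,.0252,.21,189.6),13),-1))
"
```

```text
[[0,0,-0,0,0,-25.7,-1],[0,0,-0,0,0,-25.7,-1],[0,0,-3,13.1,21.3,-0.4,-1],[0,0,-3,12,21.9,-0.4,-1],[0,0,-3,10.8,22.5,-0.4,-1],[0,0,-3,9.6,23.1,-0.4,-1],[0,0,-3,8.4,23.5,-0.4,-1],[0,0,-3,7.1,24,-0.4,-1],[0,0,-3,5.8,24.3,-0.4,-1],[0,0,-3,4.5,24.6,-0.4,-1],[0,0,-3,3.2,24.8,-0.4,-1],[0,0,-3,1.9,24.9,-0.4,-1],[0,0,-3,0.6,25,-0.4,-1],[0,0,-3,-0.7,25,-0.4,-1],[0,0,-3,-2.1,24.9,-0.4,-1]]
```

play_rows --moves '[[[0, 0, 0, 0, 0, -25, -1], [0, 0, 0, 0, 0, -27, -1], [0, 0, -3, 13, 21, -2, -1], [0, 0, -3, 12, 22, 0, -1], [0, 0, -3, 11, 22.5, 0, -1], [0, 0, -3, 9.6, 23, 0, -1], [0, 0, -3, 8.4, 23.5, 0, -1], [0, 0, -3, 7, 24, 0, -1]]]'

```text
time_s: 20.65
tcp_pos: [0.4846, -0.1389, 0.202]
tool_rot: [3.136, -0.014, 2.955]
ft_force: [-0.2, 0.6, -0.8]
opening: 0.478
```

```bash
python3 -c "
from plan import *
p,y,s=cur(); print(p,s['tool_rot'],s['opening'])
to(.484,.0252,.21,189.6)
show(rows(p,y,line(p,y,(.484,.0252,.205,189.6),7),-1))
"
```

```text
[ 0.48456783 -0.13887268  0.20203244] [ 3.13614754 -0.01384072  2.95542789] 0.4782926471389063
turn [  0.45  -0.73 -20.27] shift mm [ 31.  161.2  -6.7]
[[0,0,-2.9,4.4,23,-0.4,-1],[0,0,-2.9,3.2,23.2,-0.4,-1],[0,0,-2.9,2.1,23.3,-0.4,-1],[0,0,-2.9,0.9,23.4,-0.4,-1],[0,0,-2.9,-0.3,23.4,-0.4,-1],[0,0,-2.9,-1.5,23.4,-0.4,-1],[0,0,-2.9,-2.7,23.3,-0.4,-1]]
```

play_rows --moves '[[[0, 0, -2.9, 4.4, 23, -1, -1], [0, 0, -2.9, 3.2, 23.2, -1, -1], [0, 0, -2.9, 2, 23.3, -1, -1], [0, 0, -2.9, 0.9, 23.4, -1, -1], [0, 0, -2.9, -0.3, 23.4, -1, -1], [0, 0, -2.5, -1.5, 20, -1, -1], [0, 0, -1, -1, 10, 0, -1], [0, 0, 0, 0, 0, 0, -1]]]'

```text
time_s: 21.65
tcp_pos: [0.4829, 0.0206, 0.2102]
tool_rot: [3.132, -0.01, -2.987]
ft_force: [1.1, -0.2, -1.3]
opening: 0.48
```

```bash
python3 -c "
from plan import *
p,y,s=cur(); print(p,s['tool_rot'],s['opening'])
to(.484,.0252,.17,189.6)
"
```

```text
[0.48289899 0.02063268 0.21015191] [ 3.13214417 -0.01013172 -2.98731883] 0.4797766947345479
turn [ 0.55 -0.58 -0.76] shift mm [-2.2  4.  40.2]
```

play_rows --moves '[[[0.2, -0.2, -0.3, -1, 2, 14, -1], [0.2, -0.2, -0.3, -0.8, 1.5, 20, -1], [0.1, -0.1, -0.1, -0.3, 0.5, 20, -1], [0, 0, 0, 0, 0, 14, -1], [0, 0, 0, 0, 0, 8, -1], [0, 0, 0, 0, 0, 0, -1], [0, 0, 0, 0, 0, 0, -1], [0, 0, 0, 0, 0, 0, -1]]]'

```text
time_s: 22.65
tcp_pos: [0.4841, 0.0213, 0.129]
tool_rot: [-3.141, -0.002, -2.982]
ft_force: [-0.3, -1.2, -2.1]
opening: 0.48
```

Run:
```python
from plan import *
from hm import *
from da import handle_blobs
p,y,s=cur(); print(p,y,s['tool_rot'],s['opening'],s['ft_force'])
to(.484,.0252,.1004,189.6)
L=[]
for n,c in(("scene",(215,160,295,240)),("top",(235,190,315,270))):
    im,d=ctrl.capture(n); cv2.imwrite(f'pics/{n}6.png',im); cx,cy=.5875,.0427
    b=p-[0,0,.0294]
    S=[(tf(hood3,b[0],b[1],np.radians(y))+[0,0,b[2]],(0,255,0)),(tf(rect(.064,.146,-.023,.023,.071,50),cx,cy,np.radians(-170.4)),(0,200,255))]
    L.append(cv2.resize(overlay(n,im,S,c,8,"pics/t.png"),(400,400)))
    try:
        for r in handle_blobs(n,im,(.5875,.0427),-170.4): print(n,*r)
    except Exception as e: print(n,e)
cv2.imwrite("pics/a6.png",np.hstack(L))
```

```text
[0.48405388 0.02132376 0.12904346] -170.83929645234323 [-3.14112888e+00 -1.63763393e-03 -2.98170821e+00] 0.4799505577831133 [-0.34905845 -1.17606459 -2.12413976]
turn [-0.03 -0.09 -0.44] shift mm [-0.6  3.8 28.6]
scene 1 1.4 -0.4 tan 1.4 rad -0.5 area 69.0625 81.2
scene 2 0.6 0.5 tan 0.7 rad 0.2 area 70.1875 82.8
scene 3 0.0 -0.3 tan -0.2 rad -0.3 area 68.3125 79.4
scene 4 -18.8 1.2 tan 10.0 rad 16.0 area 193.8125 76.2
top min() iterable argument is empty
```

View pics/a6.png

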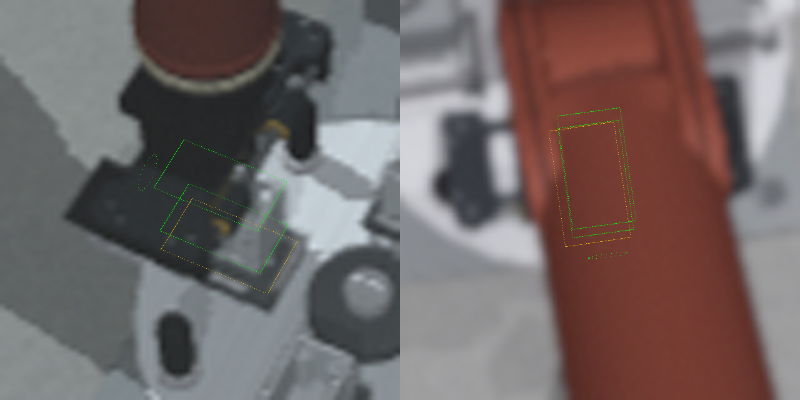

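play_rows --moves '[[[0, 0, -0.2, 0, 2, 2, -1], [0, 0, 0, -0.4, 1.6, 4, -1], [0, 0, 0, 0, 0.8, 4, -1], [0, 0, 0, 0, 0, 4, -1], [0, 0, 0, 0, 0, 2, -1], [0, 0, 0, 0, 0, 0, -1], [0, 0, 0, 0, 0, 0, -1], [0, 0, 0, 0, 0, 0, -1]]]'

```text
time_s: 23.75
tcp_pos: [0.4838, 0.0261, 0.1121]
tool_rot: [-3.141, -0.001, -2.978]
ft_force: [0.8, -0.6, -1.2]
opening: 0.478
```

Run:
```python
from plan import *
p,y,s=cur(); print(p,y,s['opening'],s['ft_force'],s['moment'])
to(.484,.0250,.1004,189.4)
```

```text
[0.48384139 0.02612876 0.11212204] -170.61412424591504 0.47770958974160765 [ 0.79542596 -0.63703751 -1.18546681] [ 0.08433866 -0.14812357 -0.04080698]
turn [-0.04 -0.07 -0.01] shift mm [ 0.  -1.1 11.7]
```

Descend slowly to the seat.

play_rows --moves '[[[0, 0, 0, 0, -0.6, 2, -1], [0, 0, 0, 0, -0.3, 2, -1], [0, 0, 0, 0, 0, 2, -1], [0, 0, 0, 0, 0, 2, -1], [0, 0, 0, 0, 0, 1.5, -1], [0, 0, 0, 0, 0, 0, -1], [0, 0, 0, 0, 0, 0, -1], [0, 0, 0, 0, 0, 0, -1]]]'

```text
time_s: 24.75
tcp_pos: [0.4841, 0.0251, 0.102]
tool_rot: [-3.141, -0.001, -2.978]
ft_force: [-0.3, 0.8, -2.1]
opening: 0.482
```

Run:
```python
from plan import *
p,y,s=cur(); print(p,y,s['opening'],s['ft_force'],s['moment'])
to(.484,.0250,.1004,189.4)
```

```text
[0.4840642  0.02511977 0.10202564] -170.61808592653443 0.48164260557453675 [-0.27382801  0.83684604 -2.13991124] [ 0.07479921 -0.17078455 -0.01786944]
turn [-0.04 -0.06 -0.02] shift mm [ 0.1 -0.1  1.6]
```

play_rows --moves '[[[0, 0, 0, 0, 0, 0.8, -1], [0, 0, 0, 0, 0, 0.8, -1], [0, 0, 0, 0, 0, 0.6, -1], [0, 0, 0, 0, 0, 0, -1], [0, 0, 0, 0, 0, 0, -1], [0, 0, 0, 0, 0, 0, -1], [0, 0, 0, 0, 0, 0, -1], [0, 0, 0, 0, 0, 0, -1]]]'

```text
time_s: 25.75
tcp_pos: [0.4843, 0.0251, 0.1004]
tool_rot: [-3.141, -0.001, -2.978]
ft_force: [-0.2, -0.3, -0.2]
opening: 0.482
```

Run:
```python
from plan import *
p,y,s=cur(); print(p,y,s['opening'],s['ft_force'],s['moment'])
to(.484,.0250,.1004,189.4)
```

```text
[0.48427421 0.02514841 0.1003548 ] -170.6183430502319 0.48150309908416705 [-0.19967152 -0.30399645 -0.24537817] [ 0.12533535 -0.02891062  0.01318441]
turn [-0.06 -0.04 -0.02] shift mm [ 0.3 -0.1 -0. ]
```

play_rows --moves '[[[0, 0, 0, 0, 0, 0, 0.4], [0, 0, 0, 0, 0, 0, 0.4], [0, 0, 0, 0, 0, 0, 0.4], [0, 0, 0, 0, 0, -5, 0.4], [0, 0, 0, 0, 0, -15, 0.4], [0, 0, 0, 0, 0, -25, 0.4], [0, 0, 0, 0, 0, -30, 0.4], [0, 0, 0, 0, 0, -30, 0.4]]]'

```text
time_s: 26.75
tcp_pos: [0.4836, 0.0256, 0.2103]
tool_rot: [-3.141, -0.002, -2.977]
ft_force: [1.0, -0.2, 0.9]
opening: 0.699
```

Run:
```python
from plan import *
p,y,s=cur(); print(p,y,s['opening'],s['ft_force'])
show(rows(p,y,line(p,y,(.42,-.35,.22,y),8),.4))
```

```text
[0.48361329 0.02561527 0.21026722] -170.56932892353504 0.6990310373423764 [ 1.01573621 -0.24284022  0.92788427]
[[0,0,-0,15.5,-45,-1.2,0.4],[0,0,-0,15.5,-45,-1.2,0.4],[0,0,-0,15.5,-45,-1.2,0.4],[0,0,-0,15.5,-45,-1.2,0.4],[0,0,-0,15.5,-45,-1.2,0.4],[0,0,-0,15.5,-45,-1.2,0.4],[0,0,-0,15.5,-45,-1.2,0.4],[0,0,-0,15.5,-45,-1.2,0.4]]
```

Run:
```python
from plan import *
p,y,s=cur()
show(rows(p,y,line(p,y,(.44,-.30,.24,150),8),.4))
```

```text
[[0,0,4.9,12,-39.3,-3.7,0.4],[0,0,4.9,8.6,-40.1,-3.7,0.4],[0,0,4.9,5.1,-40.7,-3.7,0.4],[0,0,4.9,1.6,-41,-3.7,0.4],[0,0,4.9,-1.9,-41,-3.7,0.4],[0,0,4.9,-5.4,-40.7,-3.7,0.4],[0,0,4.9,-8.9,-40.1,-3.7,0.4],[0,0,4.9,-12.3,-39.2,-3.7,0.4]]
```

play_rows --moves '[[[0, 0, 5, 12, -39, -4, 0.4], [0, 0, 5, 8.6, -40, -4, 0.4], [0, 0, 5, 5, -40.7, -4, 0.4], [0, 0, 5, 1.6, -41, -4, 0.4], [0, 0, 5, -2, -41, -4, 0.4], [0, 0, 5, -5.4, -40, -4, 0.4], [0, 0, 3, -5, -25, -2, 0.4], [0, 0, 0, 0, 0, 0, 0.4]]]'

```text
time_s: 27.75
tcp_pos: [0.4468, -0.2485, 0.2501]
tool_rot: [3.139, 0.014, 2.716]
ft_force: [0.5, 1.6, -1.1]
opening: 0.697
```

Run:
```python
from plan import *
from hm import *
from da import handle_blobs
p,y,s=cur(); print(p,y)
L=[]
for n,c in(("scene",(215,160,345,290)),("top",(195,140,325,270))):
    im,d=ctrl.capture(n); cv2.imwrite(f'pics/{n}7.png',im); np.save(f'pics/{n}7.npy',d)
    L.append(cv2.resize(im[c[1]:c[3],c[0]:c[2]],(400,400),interpolation=cv2.INTER_CUBIC))
    W=cloud(n,d); 
    for k,nm in enumerate(('new','a','b','c')):
        a=np.radians(-170.5+90*k); q=W.reshape(-1,3)-[.5875,.0427,0]; t=np.c_[np.cos(a)*q[:,0]+np.sin(a)*q[:,1],-np.sin(a)*q[:,0]+np.cos(a)*q[:,1],q[:,2]]
        m=(abs(t[:,0]-.105)<.045)&(abs(t[:,1])<.028)&(t[:,2]>.117)&(t[:,2]<.135)
        if m.sum()>10: print(n,nm,m.sum(),'topz',np.median(t[m,2]).round(4),cv2.minAreaRect((t[m,:2]*1000).astype(np.float32)))
    try:
        for r in handle_blobs(n,im,(.5875,.0427),-170.8,() if n=='scene' else(2,)): print(n,*r)
    except Exception as e: print(n,e)
cv2.imwrite("pics/a7.png",np.hstack(L))
```

```text
[ 0.44684676 -0.24853032  0.2500692 ] 155.6321986476053
scene new 131 topz 0.1228 ((103.69739532470703, 2.3560867309570312), (44.85797882080078, 76.43907928466797), 87.81986236572266)
scene a 146 topz 0.1235 ((107.13027954101562, 1.7062110900878906), (44.70832443237305, 85.0103530883789), 88.47820281982422)
scene b 148 topz 0.1229 ((108.63973999023438, 0.7427444458007812), (46.51187515258789, 80.69355773925781), 89.33415985107422)
scene c 93 topz 0.1226 ((107.2408218383789, -2.0464534759521484), (82.29682159423828, 43.84868240356445), 1.6271493434906006)
scene 1 2.1 -1.0 tan 2.3 rad -0.4 area 69.6875 81.1
scene 2 1.6 0.6 tan 1.4 rad 0.9 area 62.3125 82.8
scene 3 -0.8 0.2 tan 0.8 rad -0.3 area 68.25 79.5
scene 4 -0.2 -1.8 tan 1.6 rad -0.9 area 62.6875 76.2
top new 122 topz 0.1247 ((108.46648406982422, 1.0443305969238281), (77.66526794433594, 43.92100524902344), 2.6570026874542236)
top a 130 topz 0.1236 ((104.50311279296875, -2.5726089477539062), (78.57673645019531, 46.372154235839844), 1.4348453283309937)
top b 128 topz 0.124 ((104.85557556152344, 1.8540935516357422), (45.862648010253906, 83.69005584716797), 88.7122802734375)
top c 63 topz 0.1246 ((103.50331115722656, 17.727031707763672), (79.89555358886719, 32.06885528564453), 13.757040023803711)
top 1 -0.1 2.0 tan -1.2 rad -1.6 area 22.9375 50.7
top 2 2.2 3.3 tan 4.0 rad -0.2 area 24.0625 56.5
top 4 -1.3 0.8 tan 0.1 rad 1.6 area 15.625 49.8
```

View pics/a7.png

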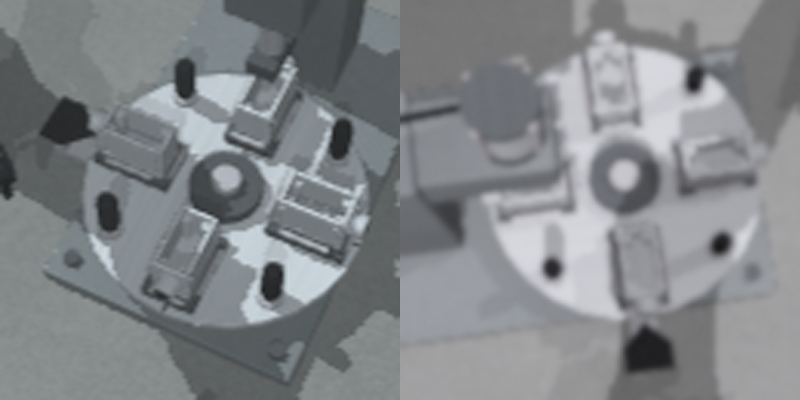

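```bash
python3 -c "
from station import ctrl
s=ctrl.sense();print(s['time_s'],s['ft_force'],abs(s['joint_vel']).max())
print(ctrl.job_done())"
```

```text
27.85 [-0.50615976  0.1283784  -0.76484956] 0.016164922638617112
the job is handed in; nothing more can be done
None
```

I turned the dial about 114° clockwise by its knob, until the empty nest stood opposite the pointer. I then let go and set the bare aluminium hood down in that nest, outlet outwards. I handed the job in at 27.85 s with the arm well clear. `job_done` reports no verdict, so what follows rests on my own checks.

**Hood:** on the seat, the weight came off the wrist (about −2.1 N before, −0.2 N after) at the expected height. Its top reads 123–125 mm above the table, level with hoods a and b. It looks upright in the nest in both pictures.

**Other hoods:** all three are still in their nests. Hood c was only measured well by the scene camera, because the press hides part of it from the top one.

**Dial:** it did not measurably move between releasing the knob and the last check. The estimates of its angle disagree a little:

| Source | Angle |
|---|---|
| Scene camera | −170.2° |
| Top camera | about −170.4° |
| Gripper position before release | −171.0° |
| Target, from the bed edges and pointer | about −170.8° |

The nest should therefore be square to within about 1°. Single top-camera knob readings scattered by up to 4 mm, so I relied on them less.

I did not measure the bystanders again at the end. The arm stayed clear of them by plan, and the wrist force readings showed nothing unexpected.

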